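# Move the child-safety cap to the refill jug

## Task

The white cleaner jug is empty: take its red push-and-turn safety cap off (press it down firmly, keep it pressed and turn it counterclockwise, then lift) and fit it on the open blue refill jug, pressing and turning it clockwise until it springs up into its locked position. Press firmly, but turn only until you feel the stop and never force it, and leave the things standing around where they are.

Things in the scene. Friction and masses are not known exactly. Their poses are not given: they have to be found in the camera images.
- cap: red round safety cap, 54 mm across, 42 mm high, 60 g; origin: centre of its open underside, z up. Grip: the solid top part, z = 28 to 42 mm. Skirt 46 mm inside. Two lugs (20 deg wide, at z = 3 to 8 mm, 36 mm apart inside) on its +x and -x sides, under the white bar on top; half a turn makes no difference. Starts locked on the white jug
- cap_ceiling (a point): centre of the cap's inner ceiling, 28 mm above its underside; it bears on the jug's spring disc. Cap locked: underside 125 mm above the worktop (10 mm above the shoulder), cap x along jug x (either way). Fully pressed: 118 mm. Lugs resting on top of the ledges, not entered: 134 mm
- old_jug: white cleaner jug, green labels, in a heavy dark caddy (172 x 112 mm), immovable. Origin: on the worktop under the neck's axis, z up, handle towards its +x. Body x = -46 to 104, y = -46 to 46 mm; flat shoulder round the neck 115 mm high, handle top 112 mm
- refill_jug: blue refill jug, pale labels, open; shape, neck, caddy, origin and axes exactly as the white jug; immovable
- old_jug_neck (a point): neck axis of the white jug at shoulder height (115 mm), axes as the jug. To release: press the cap down 5 to 7 mm, keep it down, turn it about 69 deg counterclockwise (seen from above; 61 to 77 will do, hard stop at 78), lift. Unpressed, a safety tooth 5 mm deep blocks it after about 4 deg
- refill_jug_neck (a point): the same point of the blue jug. Neck: 33 mm core, ledges 42 mm across with top at 137 mm, bevelled rim 146 mm. Angles counterclockwise from jug +x, repeating every 180 deg: lock notch 0, tooth 14 to 50, entry gap open upward 50 to 88 (enter with cap x at 69), block 88 to 166. Lower the cap in the gap, press, turn it clockwise to the stop at about 0, let it spring up
- old_jug_disc (a joint): spring disc (23 mm) in the white neck, m pressed in; 0 at rest, its top then 153 mm high, just touching the locked cap. 5 N to start, then 1.2 N per mm: 11 N at 5 mm; at 7 mm (13.5 N) the cap lands hard on the rim
- refill_jug_disc (a joint): the same disc of the blue jug. Marks on each shoulder, 37 mm from the axis: a black bar at 180 deg (cap's white bar points to it when locked) and a black dot at 249 deg (cap's white bar points to it when it can be lifted off or put on)
- check_cup: small cup with red squares, 74 x 97 x 62 mm, bystander; origin at the centre of its underside
- spice_jar: spice jar with a red lid, 45 mm across, 109 mm high, bystander; origin at the centre of its underside
- biscuit: flat orange and green wrapped biscuit, 66 x 140 x 14 mm, bystander; origin at the centre of its underside
- keys: bunch of keys with a green tag, 94 x 122 x 8 mm, bystander; origin at the centre of its underside
There are look-alikes about, which are no part of the job. There is more than one size of the cap; the one meant has the size given above.

How it is judged:
By the outcome, as a careful person would: the job done as asked, in the order asked, and still so for the second after the job is handed in, with the robot touching nothing.
It also fails if it takes over 54 s, if anything falls off the work surface, if the arm or the gripper's body presses on something with over 40 N, if the wrist force passes 120 N, or if a joint passes its speed limit or range.

## Robot

A 6-joint arm with a two-finger parallel gripper is mounted at the origin on a cart in front of the work surface, level with it; the furniture and walls round the work are solid. World frame = base frame: x ahead of the robot, y to its left, z up, the work surface at z = 0. Lengths are in m, angles in rad, forces in N, time in s.
With the tool pointing down it reaches from about 0.225 to 0.875 m from the base axis. Payload 3.4 kg.
Tool frame: the origin (TCP) lies at the very end of the fingers, on their centre line; the grasp point (between the pads) lies behind it (manip.grasp_offset is the z of the grasp point in the tool frame, in m); z points along the fingers, y is the line along which they close (so a half turn about z gives the same grasp; the last joint's range is limited). The gripper opens to 85 mm and grips with 20 to 120 N. Pads are 22 mm wide; open, the fingers measure 114 mm over their backs; the gripper's body (76 mm by 85 mm) begins 54 mm behind the grasp point. The pads swing forward as they close: fully open they stand 13 mm farther back than shut.
Start: joints at [-1.416, 0.276, 1.505, -0, 1.361, -0.121], TCP at [0.157, -0.553, 0.231] pointing down, gripper open.
Joint ranges: [-2.89, 2.89], [-0.75, 2.08], [0.22, 2.7], [-1.18, 4.32], [0.11, 2.71], [-2.7, 2.7]. Speed limits (rad/s): [2.57, 2.57, 3.14, 3.14, 3.14, 3.14].

## Interface

Orientations are given as a unit quaternion [w, x, y, z].
In Python, from rig import manip gives the robot as it stands.
- The arm moves only by the shell command python3 -m pendant 'ROWS' [FORCE]. ROWS is JSON, a list of rows, each an object of numbers: "dx", "dy", "dz": the shift along the tool's x, y, z in m; "rx", "ry", "rz": the turn, a rotation vector about the tool's x, y, z in degrees; "hand": the finger opening in m, from 0 to 0.0854. In form: [{"dx": .., "dy": .., "dz": .., "rx": .., "ry": .., "rz": .., "hand": ..}, ...]. A call has 1 to 12 rows; each row shifts and turns the commanded pose from where the row before left it, along the tool's axes as they then stand; what a row does not reach is not made up. A row lasts 1/12 s, in which the tool goes at most 41.7 mm and 7.16 degrees, less where a joint would pass 70% of its speed; a pose out of reach is approached as far as the arm can. A call is refused whole if a number of a shift passes 0.0417 or a number of a turn 7.16, either way. A call with a gripper value outside its range is refused whole. The fingers move at their own pace and stop on an object; FORCE is the grip in N (left out, the last holds). Time passes only in rows, so rows that do not move let the fingers close. It gives the time, the measured TCP pose, the force, the opening and the grip force at its end, in the units of the state.
- manip.get_state(): the state, without advancing time (a new reading comes with each control period).
- manip.get_image(name): name is "side" or "top"; returns a dict with "frame" (420x560x3 uint8, red, green, blue), "fx", "fy", "cx", "cy" (pixels), "position" and "attitude" of the camera in the world. Camera axes: x right, y up, looking along -z (the intrinsics and any distortion apply to the point x, -y, -z); pixel columns grow to the right and rows downward; lengths in m; the calibration is good to about 2 mm. A picture is of the moment at which its call begins. There is no depth.
- manip.sign_off(): hands the job in; it is judged then, once.
The state is a dict: "clock": time; "qpos": joint angles; "qd": joint speeds; "effort": joint torques, N m; "position": TCP position; "ee_rot": TCP orientation; "contact_force": force on the tool from outside, world axes, zero at the start; "moment": the same for the moment, N m; "width": finger opening in m; "gripper_force": force on a finger pad.
Only numpy, scipy, OpenCV 4.12 (cv2) and the standard library are available. Lean on these libraries where they do the work, as an engineer would, in place of code of your own. Each camera call takes 0.05 s, during which the arm holds its last target. There are 200 camera calls.

## Working session

There is one attempt and no reset: what is moved stays moved. The work goes in short steps, Python scripts to look and compute and a shell command to move; the robot and the scene stay as the last step left them, time stands still between calls to the robot, and variables do not carry over. Pictures are saved under pics/ and viewed, at most 10 in all, crops included, and the job is handed in when it is done.

```bash
ls; mkdir -p pics; python3 - <<'E'
from rig import manip
import cv2
s=manip.get_state(); print(s, manip.grasp_offset)
for n in("side","top"):
    d=manip.get_image(n); cv2.imwrite(f"pics/{n}0.png",cv2.cvtColor(d.pop("frame"),cv2.COLOR_RGB2BGR)); print(n,d)
E
```

```text
pics
{'clock': 0.0, 'qpos': array([-1.41599217e+00,  2.76575508e-01,  1.50616030e+00, -2.18325635e-05,
        1.36067572e+00, -1.20982762e-01]), 'qd': array([ 0.00146461,  0.00081575, -0.00025661, -0.00182848, -0.00073157,
        0.00122657]), 'effort': array([ 4.53495286e-04, -4.16774118e+01, -2.45813048e+01, -1.95232758e-05,
        1.10033015e-02, -5.31151784e-06]), 'position': array([ 0.1564884 , -0.55273837,  0.23043999]), 'ee_rot': array([-9.09125049e-04,  9.90507028e-01,  1.37459085e-01, -2.60510422e-05]), 'contact_force': array([-0.32258705, -0.44784365, -0.04566067]), 'moment': array([-0.02333242, -0.02338117, -0.02975885]), 'gripper_force': 0.0, 'width': 0.08510599268239469} -0.0187
side {'fx': 409.4488471362485, 'fy': 409.4488471362485, 'cx': 277.6214184400489, 'cy': 201.00009687565506, 'position': array([0.04889112, 1.26445778, 0.69456465]), 'attitude': array([-0.15227455, -0.08596216,  0.53989798,  0.82336696])}
top {'fx': 403.3389965022672, 'fy': 403.3389965022672, 'cx': 282.85537087631934, 'cy': 208.57247919104353, 'position': array([ 0.34199912, -0.01767229,  1.2392434 ]), 'attitude': array([-0.69775002, -0.05552758,  0.04375976,  0.71284408])}
```

View pics/top0.png

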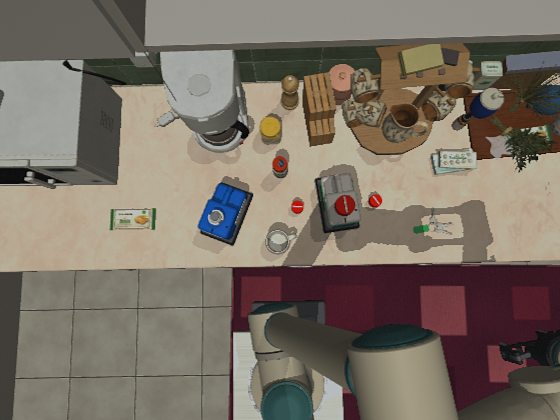

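View pics/side0.png

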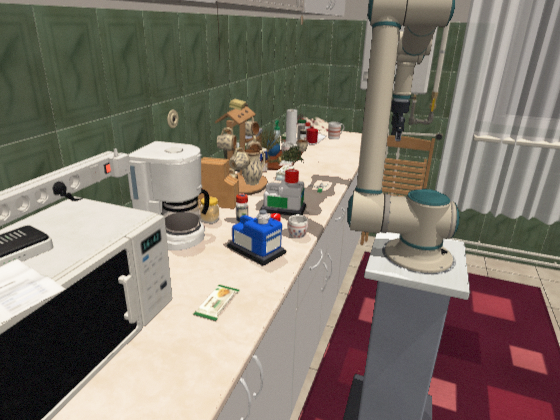

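The top view shows the white jug with its red cap near (345,205), the blue jug at (222,212) with its neck near (215,217), small look-alike caps at (297,207) and (375,200), the cup at (280,240) and the jar at (280,165). Next I'll zoom in and measure.

```bash
cat > h.py <<'E'
from rig import manip
import cv2, numpy as np
from scipy.spatial.transform import Rotation as R
def rot(q): return R.from_quat(np.roll(q,-1))
def cast(d,u,v,z):
    r=rot(d["attitude"]).apply([(u-d["cx"])/d["fx"],-(v-d["cy"])/d["fy"],-1]); p=d["position"]
    return p+r*(z-p[2])/r[2]
def proj(d,P):
    c=rot(d["attitude"]).inv().apply(np.array(P)-d["position"])
    return d["cx"]+d["fx"]*c[0]/-c[2], d["cy"]-d["fy"]*c[1]/-c[2]
def blobs(mask,amin=20):
    n,l,s,c=cv2.connectedComponentsWithStats(mask.astype(np.uint8)); return [(s[i].tolist(),c[i].round(1).tolist()) for i in range(1,n) if s[i][4]>=amin]
E
python3 - <<'E'
from h import *
d=manip.get_image("top"); f=d["frame"]; np.savez("top.npz",**d)
s=manip.get_image("side"); np.savez("side.npz",**s)
c=f[150:260,185:395]; 
cv2.imwrite("pics/crop1.png",cv2.cvtColor(cv2.resize(np.hstack([f[170:250,190:265],f[170:250,305:380]]),None,fx=5.2,fy=5.2,interpolation=cv2.INTER_CUBIC),cv2.COLOR_RGB2BGR))
for n,x in(("top",d),("side",s)):
    h=cv2.cvtColor(x["frame"],cv2.COLOR_RGB2HSV); H,S,V=[h[...,i].astype(int) for i in range(3)]
    print(n,"red",blobs(((H<6)|(H>174))&(S>170)&(V>120),15)[:12])
    print("blue",blobs((H>105)&(H<125)&(S>170)&(V>70),60))
cv2.imwrite("pics/crop2.png",cv2.cvtColor(cv2.resize(s["frame"][165:265,220:320],None,fx=6,fy=6,interpolation=cv2.INTER_CUBIC),cv2.COLOR_RGB2BGR))
E
```

```text
top red [([337, 195, 18, 19, 210], [345.3, 204.0]), ([370, 194, 12, 13, 91], [375.3, 200.2]), ([292, 201, 11, 5, 48], [297.1, 203.2]), ([292, 207, 11, 7, 53], [296.6, 209.3])]
blue [([199, 184, 47, 56, 1376], [222.9, 209.9])]
side red [([307, 128, 11, 15, 47], [312.8, 132.4]), ([285, 171, 13, 12, 127], [291.3, 176.8]), ([236, 194, 12, 9, 61], [242.0, 198.6]), ([271, 213, 10, 8, 44], [275.6, 215.9]), ([488, 386, 66, 34, 1122], [516.5, 406.6])]
blue [([233, 215, 49, 41, 906], [257.0, 232.3])]
```

View pics/crop1.png

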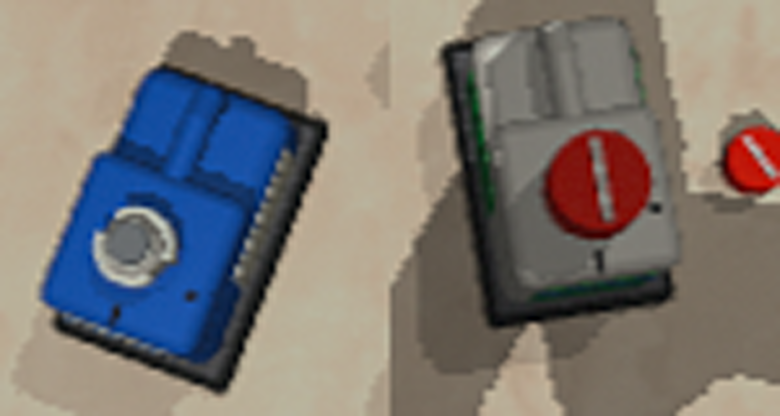

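View pics/crop2.png

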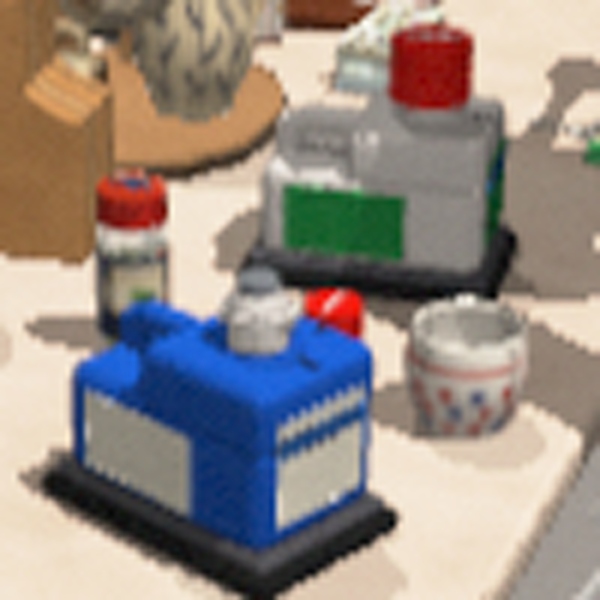

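```bash
cat > m.py <<'E'
from h import *
from scipy.optimize import least_squares
d=dict(np.load("top.npz")); s=dict(np.load("side.npz"))
def cen(w): v,u=np.mgrid[:w.shape[0],:w.shape[1]]; return (u*w).sum()/w.sum(),(v*w).sum()/w.sum()
def dark(c,r=3):
    g=cv2.cvtColor(d["frame"],cv2.COLOR_RGB2GRAY).astype(float); u,v=map(round,c); p=g[v-r:v+r+1,u-r:u+r+1]
    w=np.clip(np.median(p)-12-p,0,None) ; a=cen(w); return a[0]+u-r,a[1]+v-r
h=cv2.cvtColor(d["frame"],cv2.COLOR_RGB2HSV).astype(int)
# white cap hull
m=np.zeros(h.shape[:2],np.uint8); m[190:220,330:362]=(((h[...,0]<8)|(h[...,0]>172))&(h[...,1]>150))[190:220,330:362]
hull=cv2.convexHull(np.argwhere(m)[:,::-1].astype(np.int32)); print("cap ell",cv2.minEnclosingCircle(hull))
cb=cv2.minAreaRect(np.argwhere((m==0)&(cv2.fillConvexPoly(m.copy(),cv2.erode(hull,None) if 0 else hull,1)==1)&(np.hypot(*(np.mgrid[:420,:560][::-1]-np.array([345,205])[:,None,None]))<8.5))[:,::-1].astype(np.float32)); print("capbar",cb)
sat=np.zeros(h.shape[:2],np.uint8); sat[205:228,204:228]=(h[...,1]<110)[205:228,204:228]
hb=cv2.convexHull(np.argwhere(sat)[:,::-1].astype(np.int32)); print("neck",cv2.minEnclosingCircle(hb))
wb,wd=dark((345.2,220.2)),dark((355.8,209.8)); bb,bd=dark((212,230)),dark((226.6,226.7)); print(wb,wd,bb,bd)
cap=cv2.minEnclosingCircle(hull)[0]
for n,c,z,b,dt in(("white",cap,.165,wb,wd),("blue",(214.8,215.6),.153,bb,bd)):
    P=[cast(d,*c,z)[:2],cast(d,*b,.115)[:2],cast(d,*dt,.115)[:2]]
    def f(p):
        e=lambda a:p[:2]+.037*np.array([np.cos(p[2]+np.radians(a)),np.sin(p[2]+np.radians(a))])
        return np.r_[p[:2]-P[0],e(180)-P[1],e(249)-P[2]]
    a=np.arctan2(*(P[0]-P[1])[::-1]); q=least_squares(f,[*P[0],a]); print(n,q.x,np.degrees(q.x[2]),(q.fun*1e3).round(1)); 
    for z in(.115,.153,.167): print(z,"side proj",np.round(proj(s,[*q.x[:2],z]),1),"top",np.round(proj(d,[*q.x[:2],z]),1))
E
python3 m.py
```

```text
cap ell ((344.4456481933594, 205.1086883544922), 10.426526069641113)
capbar ((345.3243408203125, 204.44595336914062), (15.45350456237793, 2.46598482131958), 80.53767395019531)
neck ((215.0, 216.0), 15.556448936462402)
(np.float64(345.1797101449275), np.float64(220.5304347826087)) (np.float64(354.4220374220374), np.float64(208.72765072765074)) (np.float64(211.65277777777777), np.float64(230.25)) (np.float64(228.421875), np.float64(227.8671875))
white [ 0.49996087 -0.1655084   0.24688173] 14.14528127926667 [ 0.2  1.4  0.5 -0.5 -0.7 -0.9]
0.115 side proj [291.5 182.9] top [341.6 207.7]
0.153 side proj [291.9 173.8] top [343.3 205.7]
0.167 side proj [292.  170.4] top [344. 205.]
blue [ 0.47847207  0.18265606 -0.43748882] -25.066263113480904 [-2.3 -1.9  0.5 -2.   1.7  3.8]
0.115 side proj [263.5 220.4] top [218. 218.]
0.153 side proj [263.6 209.6] top [215.5 216.4]
0.167 side proj [263.6 205.5] top [214.5 215.8]
```

```bash
cat > m2.py <<'E'
from h import *
from scipy.optimize import least_squares
d=dict(np.load("top.npz")); s=dict(np.load("side.npz"))
def px(x,y,x0): return (x+.5)/5.2-.5+x0,(y+.5)/5.2-.5+170
W=[px(598,184,230),px(600,262,230),px(655,208,230)]; B=[px(128,238,190),px(115,313,190),px(191,296,190)]
for n,c,z in(("white",W,.167),("blue",B,.153)):
    P=[cast(d,*c[0],z)[:2],cast(d,*c[1],.115)[:2],cast(d,*c[2],.115)[:2]]
    def f(p):
        e=lambda a:p[:2]+.037*np.array([np.cos(p[2]+np.radians(a)),np.sin(p[2]+np.radians(a))])
        return np.r_[p[:2]-P[0],e(180)-P[1],e(249)-P[2]]
    a=np.arctan2(*(P[0]-P[1])[::-1]); q=least_squares(f,[*P[0],a]); print(n,q.x.round(4),np.degrees(q.x[2]),(q.fun*1e3).round(1),np.array(P).round(4).tolist())
    for z in(.115,.153,.167): print(z,"side",np.round(proj(s,[*q.x[:2],z]),1))
a=[cast(d,*px(x,y,230),.167) for x,y in((594,138),(605,220))]; v=a[0]-a[1]; print("capbar",np.degrees(np.arctan2(v[1],v[0])))
for n,p in (("w",[(500,183),(518,283)]),): pass
# side: cap red blob and blue disc in side
hs=cv2.cvtColor(s["frame"],cv2.COLOR_RGB2HSV).astype(int)
m=(((hs[...,0]<8)|(hs[...,0]>172))&(hs[...,1]>150))[165:190,280:302]
ys,xs=np.nonzero(m); print("side cap cols by row",[(r+165,(xs[ys==r].min()+280),(xs[ys==r].max()+280)) for r in np.unique(ys)])
# disc/neck side in crop2 (x6, origin 220,165)
print("disc side", (258+.5)/6-.5+220,(277+.5)/6-.5+165)
E
python3 m2.py
```

```text
white [ 0.5007 -0.1674  0.1762] 10.09755412204334 [ 0.8 -0.4 -0.8 -0.3 -0.   0.7] [[0.4998, -0.167], [0.4651, -0.1736], [0.4937, -0.2044]]
0.115 side [291.5 182.8]
0.153 side [291.9 173.6]
0.167 side [292.  170.2]
blue [ 0.4803  0.1858 -0.4007] -22.959682485576323 [-1.1 -0.3  0.5  0.1  0.6  0.2] [[0.4814, 0.1861], [0.4457, 0.2001], [0.454, 0.159]]
0.115 side [262.6 220.8]
0.153 side [262.7 209.9]
0.167 side [262.7 205.8]
capbar 5.167782456438963
side cap cols by row [(np.int64(169), np.int64(292), np.int64(292)), (np.int64(170), np.int64(287), np.int64(289)), (np.int64(171), np.int64(286), np.int64(297)), (np.int64(172), np.int64(286), np.int64(298)), (np.int64(173), np.int64(286), np.int64(298)), (np.int64(174), np.int64(285), np.int64(297)), (np.int64(175), np.int64(285), np.int64(297)), (np.int64(176), np.int64(285), np.int64(297)), (np.int64(177), np.int64(285), np.int64(297)), (np.int64(178), np.int64(285), np.int64(297)), (np.int64(179), np.int64(285), np.int64(297)), (np.int64(180), np.int64(285), np.int64(297)), (np.int64(181), np.int64(286), np.int64(297)), (np.int64(182), np.int64(288), np.int64(296))]
disc side 262.5833333333333 210.75
```

```bash
cat > to.py <<'E'
import sys
from h import *
# usage: to.py x y z yaw -> remaining shift in tool axes
s=manip.get_state(); Rt=rot(s["ee_rot"]); x=Rt.as_matrix()[:,0]
yaw=np.degrees(np.arctan2(x[1],x[0])); t=list(map(float,sys.argv[1:]))
print("t %.2f"%s["clock"],"pos",s["position"].round(4),"yaw %.2f"%yaw,"tilt",Rt.as_matrix()[:2,2].round(4),"w %.4f"%s["width"],"F",s["contact_force"].round(1),"M",s["moment"].round(2),"q6 %.2f"%s["qpos"][5])
if t: print("shift mm",(Rt.inv().apply(np.array(t[:3])-s["position"])*1e3).round(1),"rz",round(yaw-t[3],2) if len(t)>3 else "")
E
python3 -m pendant '[{"rz":-6},{"rz":-6},{"rz":-6},{"rz":-6},{"rz":-6},{"dx":0.02},{"dx":0.03},{"dx":0.03},{"dx":0.03},{"dx":0.03},{"dx":0.03},{"dx":0.03}]'
python3 -m pendant '[{"dx":0.03},{"dx":0.03},{"dx":0.03},{"dx":0.03},{"dx":0.03},{"dx":0.03},{"dx":0.03},{"dx":0.03},{"dx":0.03},{"dx":0.02},{},{}]'; python3 to.py 0.5 -0.167 0.23 45.8
```

```text
t 0.20 pos [ 0.1565 -0.553   0.2308] yaw 15.80 tilt [-0.0002  0.001 ] w 0.0849 F [-0.4 -0.   0. ] M [-0.01  0.07 -0.01] q6 -0.12
shift mm [ 435.6 -277.9    1.1] rz -30.0invalid input
invalid input
```

```bash
python3 -m pendant '[{"dx":0,"dy":0,"dz":0,"rx":0,"ry":0,"rz":-6,"hand":0.085}]'; python3 -m pendant '[{"rz":-6.0,"hand":0.085}]';python3 -m pendant '[{"dx":0.0,"dy":0,"dz":0,"rx":0,"ry":0,"rz":-6}]'; python3 to.py
```

```text
clock: 0.28
position: [0.1566, -0.5531, 0.2309]
ee_rot: [-0.0, 0.982, 0.19, 0.0]
contact_force: [0.8, -0.2, 1.0]
width: 0.0851
gripper_force: 0.0
t 0.28 pos [ 0.1566 -0.5531  0.2309] yaw 21.90 tilt [-0.0001  0.0008] w 0.0851 F [ 0.8 -0.2  1. ] M [-0.01 -0.03 -0.05] q6 -0.23invalid input
invalid input
```

```bash
python3 -m pendant '[{"dx":0,"dy":0,"dz":0,"rx":0,"ry":0,"rz":-6,"hand":0.085},{"dx":0,"dy":0,"dz":0,"rx":0,"ry":0,"rz":-6,"hand":0.085},{"dx":0,"dy":0,"dz":0,"rx":0,"ry":0,"rz":-6,"hand":0.085},{"dx":0,"dy":0,"dz":0,"rx":0,"ry":0,"rz":-6,"hand":0.085},{"dx":0.02,"dy":0,"dz":0,"rx":0,"ry":0,"rz":0,"hand":0.085},{"dx":0.03,"dy":0,"dz":0,"rx":0,"ry":0,"rz":0,"hand":0.085},{"dx":0.03,"dy":0,"dz":0,"rx":0,"ry":0,"rz":0,"hand":0.085},{"dx":0.03,"dy":0,"dz":0,"rx":0,"ry":0,"rz":0,"hand":0.085},{"dx":0.03,"dy":0,"dz":0,"rx":0,"ry":0,"rz":0,"hand":0.085},{"dx":0.03,"dy":0,"dz":0,"rx":0,"ry":0,"rz":0,"hand":0.085},{"dx":0.03,"dy":0,"dz":0,"rx":0,"ry":0,"rz":0,"hand":0.085},{"dx":0.03,"dy":0,"dz":0,"rx":0,"ry":0,"rz":0,"hand":0.085}]' >/dev/null
python3 -m pendant '[{"dx":0.03,"dy":0,"dz":0,"rx":0,"ry":0,"rz":0,"hand":0.085},{"dx":0.03,"dy":0,"dz":0,"rx":0,"ry":0,"rz":0,"hand":0.085},{"dx":0.03,"dy":0,"dz":0,"rx":0,"ry":0,"rz":0,"hand":0.085},{"dx":0.03,"dy":0,"dz":0,"rx":0,"ry":0,"rz":0,"hand":0.085},{"dx":0.03,"dy":0,"dz":0,"rx":0,"ry":0,"rz":0,"hand":0.085},{"dx":0.03,"dy":0,"dz":0,"rx":0,"ry":0,"rz":0,"hand":0.085},{"dx":0.03,"dy":0,"dz":0,"rx":0,"ry":0,"rz":0,"hand":0.085},{"dx":0.03,"dy":0,"dz":0,"rx":0,"ry":0,"rz":0,"hand":0.085},{"dx":0.02,"dy":0,"dz":0,"rx":0,"ry":0,"rz":0,"hand":0.085},{"dx":0,"dy":0,"dz":0,"rx":0,"ry":0,"rz":0,"hand":0.085}]'; python3 to.py 0.5 -0.167 0.141 45.8
```

```text
clock: 2.12
position: [0.5006, -0.1991, 0.231]
ee_rot: [-0.001, 0.92, 0.391, 0.001]
contact_force: [0.4, 0.1, -0.2]
width: 0.0855
gripper_force: 0.0
t 2.12 pos [ 0.5006 -0.1991  0.231 ] yaw 46.02 tilt [0.0015 0.0018] w 0.0855 F [ 0.4  0.1 -0.2] M [-0.01 -0.02  0.02] q6 0.26
shift mm [ 22.5 -22.7  90.1] rz 0.22
```

```bash
python3 -m pendant '[{"dx":0.0225,"dy":-0.0227,"dz":0,"rx":0,"ry":0,"rz":0,"hand":0.085},{"dx":0,"dy":0,"dz":0.03,"rx":0,"ry":0,"rz":0,"hand":0.085},{"dx":0,"dy":0,"dz":0.03,"rx":0,"ry":0,"rz":0,"hand":0.085},{"dx":0,"dy":0,"dz":0.02,"rx":0,"ry":0,"rz":0,"hand":0.085},{"dx":0,"dy":0,"dz":0.012,"rx":0,"ry":0,"rz":0,"hand":0.085},{"dx":0,"dy":0,"dz":0,"rx":0,"ry":0,"rz":0,"hand":0.085},{"dx":0,"dy":0,"dz":0,"rx":0,"ry":0,"rz":0,"hand":0.085}]'; python3 to.py 0.5 -0.167 0.139
python3 -m pendant '[{"dx":0,"dy":0,"dz":0,"rx":0,"ry":0,"rz":0,"hand":0.05},{"dx":0,"dy":0,"dz":0,"rx":0,"ry":0,"rz":0,"hand":0.05},{"dx":0,"dy":0,"dz":0,"rx":0,"ry":0,"rz":0,"hand":0.05},{"dx":0,"dy":0,"dz":0,"rx":0,"ry":0,"rz":0,"hand":0.05},{"dx":0,"dy":0,"dz":0,"rx":0,"ry":0,"rz":0,"hand":0.05},{"dx":0,"dy":0,"dz":0,"rx":0,"ry":0,"rz":0,"hand":0.05}]' 30; python3 to.py 0.5 -0.167 0.139
```

```text
clock: 2.7
position: [0.4969, -0.1704, 0.1389]
ee_rot: [-0.0, 0.921, 0.389, -0.001]
contact_force: [0.2, -0.6, 0.2]
width: 0.085
gripper_force: 0.0
t 2.70 pos [ 0.4969 -0.1704  0.1389] yaw 45.78 tilt [-0.0016  0.0003] w 0.0850 F [ 0.2 -0.6  0.2] M [-0.01 -0.    0.01] q6 0.31
shift mm [ 4.6 -0.2 -0.1] rz 
clock: 3.2
position: [0.4983, -0.1706, 0.1403]
ee_rot: [0.001, 0.921, 0.389, 0.001]
contact_force: [-0.3, -1.3, 4.3]
width: 0.0531
gripper_force: 30.8
t 3.20 pos [ 0.4983 -0.1706  0.1403] yaw 45.81 tilt [ 0.0021 -0.0015] w 0.0531 F [-0.3 -1.3  4.3] M [-0.16  0.01  0.04] q6 0.31
shift mm [ 3.8 -1.3  1.3] rz
```

```bash
python3 -m pendant '[{"dx":0,"dy":0,"dz":0,"rx":0,"ry":0,"rz":0,"hand":0.08},{"dx":0,"dy":0,"dz":0,"rx":0,"ry":0,"rz":0,"hand":0.08},{"dx":0,"dy":0,"dz":0,"rx":0,"ry":0,"rz":0,"hand":0.08}]'; python3 to.py 0.5 -0.167 0.139
python3 -m pendant '[{"dx":0.0045,"dy":0,"dz":0,"rx":0,"ry":0,"rz":0,"hand":0.08},{"dx":0,"dy":0,"dz":0,"rx":0,"ry":0,"rz":-7,"hand":0.08},{"dx":0,"dy":0,"dz":0,"rx":0,"ry":0,"rz":-7,"hand":0.08},{"dx":0,"dy":0,"dz":0,"rx":0,"ry":0,"rz":-7,"hand":0.08},{"dx":0,"dy":0,"dz":0,"rx":0,"ry":0,"rz":-7,"hand":0.08},{"dx":0,"dy":0,"dz":0,"rx":0,"ry":0,"rz":-7,"hand":0.08},{"dx":0,"dy":0,"dz":0,"rx":0,"ry":0,"rz":-7,"hand":0.08},{"dx":0,"dy":0,"dz":0,"rx":0,"ry":0,"rz":-7,"hand":0.08},{"dx":0,"dy":0,"dz":0,"rx":0,"ry":0,"rz":-7,"hand":0.08},{"dx":0,"dy":0,"dz":0,"rx":0,"ry":0,"rz":-7,"hand":0.08},{"dx":0,"dy":0,"dz":0,"rx":0,"ry":0,"rz":-7,"hand":0.08},{"dx":0,"dy":0,"dz":0,"rx":0,"ry":0,"rz":-7,"hand":0.08}]' >/dev/null
python3 -m pendant '[{"dx":0,"dy":0,"dz":0,"rx":0,"ry":0,"rz":-7,"hand":0.08},{"dx":0,"dy":0,"dz":0,"rx":0,"ry":0,"rz":-6,"hand":0.08},{"dx":0,"dy":0,"dz":0,"rx":0,"ry":0,"rz":0,"hand":0.08},{"dx":0,"dy":0,"dz":0,"rx":0,"ry":0,"rz":0,"hand":0.08}]' >/dev/null
python3 - <<'E'
from h import *
d=manip.get_image("top"); f=d["frame"]
cv2.imwrite("pics/grip1.png",cv2.cvtColor(cv2.resize(f[150:270,290:410],None,fx=5,fy=5,interpolation=cv2.INTER_CUBIC),cv2.COLOR_RGB2BGR))
E
python3 to.py 0.5 -0.167 0.139 135.8
```

```text
clock: 3.45
position: [0.4972, -0.1697, 0.1388]
ee_rot: [-0.0, 0.921, 0.389, -0.0]
contact_force: [-0.6, -0.4, -0.1]
width: 0.08
gripper_force: 0.0
t 3.45 pos [ 0.4972 -0.1697  0.1388] yaw 45.81 tilt [-0.001   0.0006] w 0.0800 F [-0.6 -0.4 -0.1] M [-0.04  0.02  0.02] q6 0.31
shift mm [ 3.9  0.1 -0.2] rz 
t 4.83 pos [ 0.5008 -0.1666  0.1391] yaw 135.67 tilt [-0.0003  0.0002] w 0.0799 F [-0.2  0.1 -0.3] M [-0.01 -0.05 -0.04] q6 -1.25
shift mm [ 0.3 -0.8  0.1] rz -0.13
```

```bash
python3 -m pendant '[{"dx":0,"dy":0,"dz":0,"rx":0,"ry":0,"rz":0,"hand":0.05},{"dx":0,"dy":0,"dz":0,"rx":0,"ry":0,"rz":0,"hand":0.05},{"dx":0,"dy":0,"dz":0,"rx":0,"ry":0,"rz":0,"hand":0.05},{"dx":0,"dy":0,"dz":0,"rx":0,"ry":0,"rz":0,"hand":0.05},{"dx":0,"dy":0,"dz":0,"rx":0,"ry":0,"rz":0,"hand":0.05},{"dx":0,"dy":0,"dz":0,"rx":0,"ry":0,"rz":0,"hand":0.05}]' 40; for i in 1 2 3; do python3 to.py 0.5 -0.167 0.139; python3 -m pendant '[{"dx":0,"dy":0,"dz":0,"rx":0,"ry":0,"rz":0,"hand":0.05}]' >/dev/null; done
```

```text
clock: 5.33
position: [0.5008, -0.1668, 0.1396]
ee_rot: [0.0, 0.376, 0.926, 0.0]
contact_force: [-0.7, 1.1, 2.4]
width: 0.0526
gripper_force: 41.5
t 5.33 pos [ 0.5008 -0.1668  0.1396] yaw 135.78 tilt [ 0.0003 -0.    ] w 0.0526 F [-0.7  1.1  2.4] M [ 0.1   0.11 -0.03] q6 -1.25
shift mm [ 0.4 -0.7  0.6] rz 
t 5.42 pos [ 0.5008 -0.1668  0.1395] yaw 135.79 tilt [ 0.0003 -0.    ] w 0.0526 F [-0.3  0.8  3. ] M [ 0.2  0.1 -0. ] q6 -1.25
shift mm [ 0.4 -0.7  0.5] rz 
t 5.50 pos [ 0.5008 -0.1668  0.1396] yaw 135.79 tilt [ 0.0003 -0.0001] w 0.0526 F [0.  0.9 3.3] M [0.18 0.12 0.04] q6 -1.25
shift mm [ 0.4 -0.7  0.6] rz
```

View pics/grip1.png

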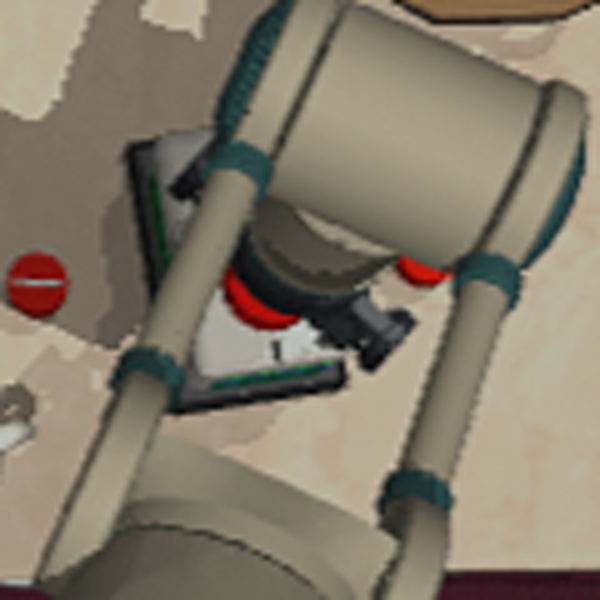

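```bash
python3 -m pendant '[{"dx":0,"dy":0,"dz":0,"rx":0,"ry":0,"rz":0,"hand":0.048},{"dx":0,"dy":0,"dz":0,"rx":0,"ry":0,"rz":0,"hand":0.048},{"dx":0,"dy":0,"dz":0.002,"rx":0,"ry":0,"rz":0,"hand":0.048},{"dx":0,"dy":0,"dz":0.002,"rx":0,"ry":0,"rz":0,"hand":0.048},{"dx":0,"dy":0,"dz":0.002,"rx":0,"ry":0,"rz":0,"hand":0.048},{"dx":0,"dy":0,"dz":0.001,"rx":0,"ry":0,"rz":0,"hand":0.048},{"dx":0,"dy":0,"dz":0,"rx":0,"ry":0,"rz":0,"hand":0.048}]' 80; python3 to.py 0.5 -0.167 0.1336
```

```text
clock: 6.17
position: [0.5008, -0.1668, 0.1333]
ee_rot: [0.0, 0.376, 0.927, -0.0]
contact_force: [-2.9, 2.9, 11.2]
width: 0.0519
gripper_force: 82.5
t 6.17 pos [ 0.5008 -0.1668  0.1333] yaw 135.80 tilt [ 0.0006 -0.0003] w 0.0519 F [-2.9  2.9 11.2] M [0.27 0.42 0.01] q6 -1.25
shift mm [ 0.4 -0.7 -0.3] rz
```

```bash
python3 -m pendant '[{"dx":0,"dy":0,"dz":0.0008,"rx":0,"ry":0,"rz":0,"hand":0.048},{"dx":0,"dy":0,"dz":0,"rx":0,"ry":0,"rz":0,"hand":0.048},{"dx":0,"dy":0,"dz":0,"rx":0,"ry":0,"rz":-4,"hand":0.048},{"dx":0,"dy":0,"dz":0,"rx":0,"ry":0,"rz":-4,"hand":0.048}]'; python3 to.py;  python3 -m pendant '[{"dx":0,"dy":0,"dz":0,"rx":0,"ry":0,"rz":-4,"hand":0.048},{"dx":0,"dy":0,"dz":0,"rx":0,"ry":0,"rz":-4,"hand":0.048},{"dx":0,"dy":0,"dz":0,"rx":0,"ry":0,"rz":0,"hand":0.048}]'; python3 to.py
```

```text
clock: 6.5
position: [0.5013, -0.1673, 0.133]
ee_rot: [0.001, 0.309, 0.951, -0.0]
contact_force: [-1.8, 1.2, 11.2]
width: 0.0518
gripper_force: 83.3
t 6.50 pos [ 0.5013 -0.1673  0.133 ] yaw 143.99 tilt [ 0.002  -0.0013] w 0.0518 F [-1.8  1.2 11.2] M [ 0.15  0.42 -0.09] q6 -1.40
clock: 6.75
position: [0.5017, -0.1675, 0.1332]
ee_rot: [0.002, 0.242, 0.97, -0.001]
contact_force: [-3.3, 1.6, 10.8]
width: 0.0518
gripper_force: 83.2
t 6.75 pos [ 0.5017 -0.1675  0.1332] yaw 151.94 tilt [ 0.0028 -0.0019] w 0.0518 F [-3.3  1.6 10.8] M [0.14 0.22 0.  ] q6 -1.53
```

```bash
python3 -m pendant '[{"dx":0,"dy":0,"dz":0,"rx":0,"ry":0,"rz":-6,"hand":0.048},{"dx":0,"dy":0,"dz":0,"rx":0,"ry":0,"rz":-6,"hand":0.048},{"dx":0,"dy":0,"dz":0,"rx":0,"ry":0,"rz":-6,"hand":0.048},{"dx":0,"dy":0,"dz":0,"rx":0,"ry":0,"rz":-6,"hand":0.048},{"dx":0,"dy":0,"dz":0,"rx":0,"ry":0,"rz":0,"hand":0.048}]'; python3 to.py;  python3 -m pendant '[{"dx":0,"dy":0,"dz":0,"rx":0,"ry":0,"rz":-6,"hand":0.048},{"dx":0,"dy":0,"dz":0,"rx":0,"ry":0,"rz":-6,"hand":0.048},{"dx":0,"dy":0,"dz":0,"rx":0,"ry":0,"rz":-6,"hand":0.048},{"dx":0,"dy":0,"dz":0,"rx":0,"ry":0,"rz":-6,"hand":0.048},{"dx":0,"dy":0,"dz":0,"rx":0,"ry":0,"rz":-5,"hand":0.048},{"dx":0,"dy":0,"dz":0,"rx":0,"ry":0,"rz":0,"hand":0.048}]' >/dev/null; python3 to.py 0.5014 -0.1674 0.139
```

```text
clock: 7.17
position: [0.5024, -0.1678, 0.1334]
ee_rot: [0.002, 0.035, 0.999, -0.001]
contact_force: [0.6, 1.9, 11.5]
width: 0.0518
gripper_force: 83.1
t 7.17 pos [ 0.5024 -0.1678  0.1334] yaw 176.01 tilt [ 0.0042 -0.0025] w 0.0518 F [ 0.6  1.9 11.5] M [0.06 0.13 0.04] q6 -1.95
t 7.67 pos [ 0.5026 -0.1678  0.1334] yaw -155.03 tilt [ 0.0047 -0.0025] w 0.0518 F [-0.5  0.5 10.6] M [0.09 0.08 0.08] q6 -2.46
shift mm [ 0.9  0.9 -5.6] rz
```

```bash
python3 -m pendant '[{"dx":0,"dy":0,"dz":-0.004,"rx":0,"ry":0,"rz":0,"hand":0.048},{"dx":0,"dy":0,"dz":-0.004,"rx":0,"ry":0,"rz":0,"hand":0.048},{"dx":0,"dy":0,"dz":-0.004,"rx":0,"ry":0,"rz":0,"hand":0.048},{"dx":0,"dy":0,"dz":0,"rx":0,"ry":0,"rz":0,"hand":0.048}]'; python3 to.py
```

```text
clock: 8.0
position: [0.5007, -0.167, 0.1436]
ee_rot: [-0.0, -0.215, 0.977, -0.0]
contact_force: [0.3, -0.1, -1.1]
width: 0.0518
gripper_force: 83.2
t 8.00 pos [ 0.5007 -0.167   0.1436] yaw -155.20 tilt [ 0.0001 -0.0004] w 0.0518 F [ 0.3 -0.1 -1.1] M [ 0.02 -0.    0.02] q6 -2.46
```

```bash
python3 -m pendant '[{"dx":0,"dy":0,"dz":-0.01,"rx":0,"ry":0,"rz":0,"hand":0.048},{"dx":0,"dy":0,"dz":-0.02,"rx":0,"ry":0,"rz":0,"hand":0.048},{"dx":0,"dy":0,"dz":-0.02,"rx":0,"ry":0,"rz":0,"hand":0.048},{"dx":0,"dy":0,"dz":-0.01,"rx":0,"ry":0,"rz":6.5,"hand":0.048},{"dx":0,"dy":0,"dz":0,"rx":0,"ry":0,"rz":6.5,"hand":0.048},{"dx":0,"dy":0,"dz":0,"rx":0,"ry":0,"rz":6.5,"hand":0.048},{"dx":0,"dy":0,"dz":0,"rx":0,"ry":0,"rz":6.5,"hand":0.048},{"dx":0,"dy":0,"dz":0,"rx":0,"ry":0,"rz":6.5,"hand":0.048},{"dx":0,"dy":0,"dz":0,"rx":0,"ry":0,"rz":0,"hand":0.048}]'; python3 to.py 0.4805 0.186 0.2 172.3
```

```text
clock: 8.75
position: [0.5003, -0.1666, 0.2033]
ee_rot: [-0.001, 0.068, 0.998, 0.0]
contact_force: [-0.8, 0.0, -0.4]
width: 0.0517
gripper_force: 84.0
t 8.75 pos [ 0.5003 -0.1666  0.2033] yaw 172.20 tilt [-0.0011  0.0005] w 0.0517 F [-0.8  0.  -0.4] M [-0.07  0.05  0.  ] q6 -1.89
shift mm [ 67.5 346.7   3.5] rz -0.1
```

```bash
python3 -m pendant '[{"dx":0.003,"dy":0.017,"dz":0,"rx":0,"ry":0,"rz":0,"hand":0.048},{"dx":0.006,"dy":0.03,"dz":0,"rx":0,"ry":0,"rz":0,"hand":0.048},{"dx":0.006,"dy":0.03,"dz":0,"rx":0,"ry":0,"rz":0,"hand":0.048},{"dx":0.006,"dy":0.03,"dz":0,"rx":0,"ry":0,"rz":0,"hand":0.048},{"dx":0.006,"dy":0.03,"dz":0,"rx":0,"ry":0,"rz":0,"hand":0.048},{"dx":0.006,"dy":0.03,"dz":0,"rx":0,"ry":0,"rz":0,"hand":0.048},{"dx":0.006,"dy":0.03,"dz":0,"rx":0,"ry":0,"rz":0,"hand":0.048},{"dx":0.006,"dy":0.03,"dz":0,"rx":0,"ry":0,"rz":0,"hand":0.048},{"dx":0.006,"dy":0.03,"dz":0,"rx":0,"ry":0,"rz":0,"hand":0.048},{"dx":0.006,"dy":0.03,"dz":0,"rx":0,"ry":0,"rz":0,"hand":0.048},{"dx":0.006,"dy":0.03,"dz":0,"rx":0,"ry":0,"rz":0,"hand":0.048},{"dx":0.003,"dy":0.02,"dz":0,"rx":0,"ry":0,"rz":0,"hand":0.048}]' >/dev/null;  python3 -m pendant '[{"dx":0,"dy":0.01,"dz":0,"rx":0,"ry":0,"rz":0,"hand":0.048},{"dx":0,"dy":0,"dz":0,"rx":0,"ry":0,"rz":0,"hand":0.048},{"dx":0,"dy":0,"dz":0,"rx":0,"ry":0,"rz":0,"hand":0.048}]'; python3 - <<'E'
from h import *
f={n:manip.get_image(n)["frame"] for n in("top","side")}
c=np.hstack([cv2.resize(f["top"][175:255,180:260],None,fx=5,fy=5,interpolation=3),cv2.resize(f["side"][165:265,215:315],None,fx=4,fy=4,interpolation=3)])
cv2.imwrite("pics/pre.png",cv2.cvtColor(c,cv2.COLOR_RGB2BGR))
E
python3 to.py 0.4805 0.186 0.16 172.3
```

```text
clock: 10.0
position: [0.4818, 0.1854, 0.2033]
ee_rot: [-0.0, 0.066, 0.998, -0.001]
contact_force: [0.2, 0.0, -1.7]
width: 0.0519
gripper_force: 84.0
t 10.10 pos [0.4818 0.1846 0.2033] yaw 172.29 tilt [-0.0005 -0.0012] w 0.0513 F [ 0.2 -0.4 -0.8] M [-0.01 -0.03  0.01] q6 -1.20
shift mm [ 1.5  1.3 43.3] rz -0.01
```

View pics/pre.png

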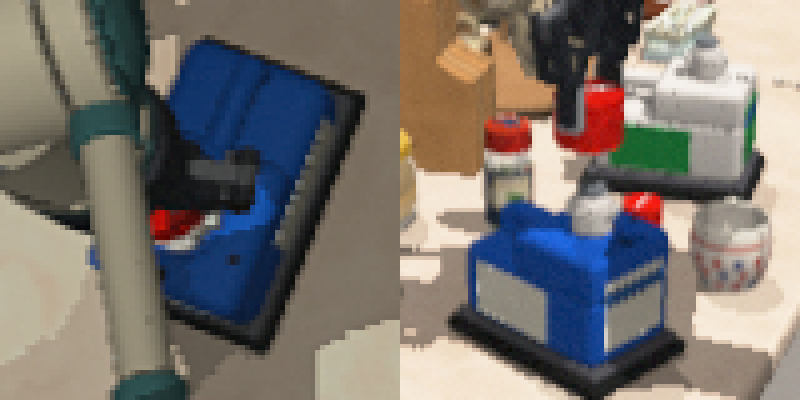

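```bash
python3 -m pendant '[{"dx":0.0015,"dy":0.0013,"dz":0.02,"rx":0,"ry":0,"rz":0,"hand":0.048},{"dx":0,"dy":0,"dz":0.02,"rx":0,"ry":0,"rz":0,"hand":0.048},{"dx":0,"dy":0,"dz":0.004,"rx":0,"ry":0,"rz":0,"hand":0.048},{"dx":0,"dy":0,"dz":0.004,"rx":0,"ry":0,"rz":0,"hand":0.048},{"dx":0,"dy":0,"dz":0,"rx":0,"ry":0,"rz":0,"hand":0.048}]' >/dev/null; python3 to.py  0.4805 0.186 0.146; python3 -m pendant '[{"dx":0,"dy":0,"dz":0.003,"rx":0,"ry":0,"rz":0,"hand":0.048},{"dx":0,"dy":0,"dz":0.003,"rx":0,"ry":0,"rz":0,"hand":0.048},{"dx":0,"dy":0,"dz":0.003,"rx":0,"ry":0,"rz":0,"hand":0.048},{"dx":0,"dy":0,"dz":0,"rx":0,"ry":0,"rz":0,"hand":0.048}]' >/dev/null; python3 to.py 0.4805 0.186 0.139
```

```text
t 10.52 pos [0.4805 0.1865 0.1552] yaw 172.24 tilt [-0.0008 -0.0005] w 0.0516 F [ 0.3 -0.4 -1. ] M [ 0.01 -0.03 -0.02] q6 -1.20
shift mm [-0.1 -0.5  9.2] rz 
t 10.85 pos [0.483  0.1868 0.1503] yaw 172.33 tilt [ 0.0065 -0.0008] w 0.0517 F [-1.4 -3.7 17.3] M [-0.63  0.69  0.01] q6 -1.20
shift mm [ 2.4 -1.2 11.2] rz
```

```bash
python3 -m pendant '[{"dx":0,"dy":0,"dz":-0.006,"rx":0,"ry":0,"rz":0,"hand":0.048},{"dx":0,"dy":0,"dz":0,"rx":0,"ry":0,"rz":0,"hand":0.048},{"dx":0,"dy":0,"dz":0,"rx":0,"ry":0,"rz":0,"hand":0.048}]' >/dev/null; python3 to.py  0.4805 0.186 0.146; python3 - <<'E'
from h import *
t0=dict(np.load("side.npz")); s=manip.get_image("side"); f=s["frame"]; st=manip.get_state()
c=np.hstack([cv2.resize(x[190:230,240:285],None,fx=8,fy=8,interpolation=0) for x in(f,t0["frame"])])
cv2.imwrite("pics/fit1.png",cv2.cvtColor(c,cv2.COLOR_RGB2BGR))
def edges(img,row,a,b,ch):
    p=ch(img[row].astype(float)); return p[a:b].round().astype(int).tolist()
red=lambda r:r[:,0]-.5*(r[:,1]+r[:,2])
for r in range(196,216,2): print("cap",r,edges(f,r,250,276,red))
print("proj tcp axis", [np.round(proj(s,[*st["position"][:2],z]),2).tolist() for z in(.145,.165)], "neck target",np.round(proj(s,[.4813,.186,.15]),2))
E
```

```text
t 11.10 pos [0.4809 0.1875 0.1531] yaw 172.31 tilt [0.0017 0.0003] w 0.0517 F [-0.5 -0.5 -1.1] M [-0.04  0.04  0.05] q6 -1.20
shift mm [ 0.2 -1.5  7.1] rz 
cap 196 [-2, 2, 12, 2, -3, -4, -6, 10, 32, 10, -4, 0, 29, 16, 2, -2, 2, 2, 0, -3, -24, -26, -23, -24, -8, -1]
cap 198 [-2, 0, 3, -4, -2, -4, -6, -4, 13, 1, -2, 7, 24, 18, 4, -1, 2, 4, -6, 0, -23, -38, -46, -48, -46, -47]
cap 200 [0, -6, -4, -2, -3, 0, -2, -6, -6, -6, -4, 76, 118, 122, 91, 70, 63, 50, 32, 4, -22, -39, -49, -44, -46, -48]
cap 202 [26, 30, 31, 16, 4, -4, -6, -4, -1, -1, -2, 94, 99, 106, 108, 78, 60, 56, 123, 175, 54, -30, -50, -48, -51, -47]
cap 204 [22, 20, 21, 46, 14, -2, -8, -2, -1, 0, 0, 150, 219, 218, 213, 206, 204, 210, 202, 206, 124, -12, -46, -48, -46, -46]
cap 206 [22, 22, 22, 42, 12, -3, -6, -2, -4, -2, -1, 118, 186, 196, 196, 195, 200, 194, 172, 161, 66, -12, -25, -28, -37, -36]
cap 208 [24, 24, 24, 54, 22, -1, -4, -2, -3, 0, -3, 85, 150, 167, 168, 166, 166, 166, 175, 109, 48, 7, 0, 0, 2, 1]
cap 210 [25, 22, 23, 62, 20, 0, 0, -3, -4, -1, -2, 133, 166, 174, 151, 181, 175, 184, 134, 113, 62, 12, -1, 1, 0, 2]
cap 212 [22, 22, 20, 67, 48, 2, -1, -2, 0, -2, 16, 122, 160, 169, 150, 164, 158, 116, 112, 114, 62, 11, -1, 0, 0, -3]
cap 214 [20, 21, 22, 68, 100, 116, 100, 84, 71, 90, 138, 156, 158, 162, 150, 162, 136, 120, 111, 110, 88, 169, 184, 213, 220, 98]
proj tcp axis [[262.35, 212.37], [262.4, 206.56]] neck target [262.33 210.71]
```

View pics/fit1.png

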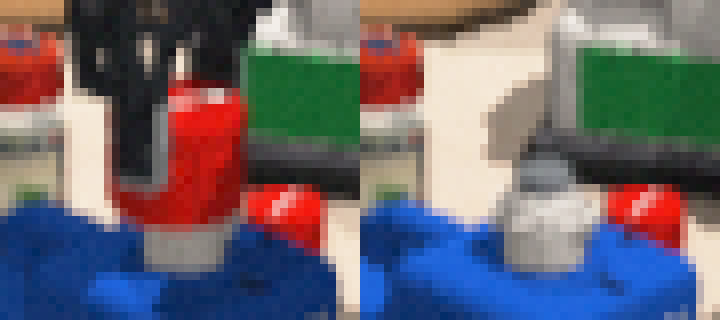

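```bash
python3 - <<'E'
from h import *
s=dict(np.load("side.npz")); f=s["frame"].astype(int)
for r in (211,212,213): print("disc",r,f[r,255:275].sum(1).tolist())
for r in (216,218,220,221,222): print("neck r",r,(f[r,252:276,0]).tolist())
for p in ([.4813,.186,.15],[.4763,.186,.15],[.4813,.191,.15]): print(np.round(proj(s,p),2))
E
```

```text
disc 211 [677, 686, 673, 670, 438, 394, 413, 427, 425, 432, 427, 255, 109, 70, 91, 80, 98, 89, 94, 99]
disc 212 [680, 680, 681, 656, 439, 329, 336, 379, 394, 408, 392, 360, 158, 103, 75, 75, 58, 79, 73, 87]
disc 213 [685, 686, 691, 574, 412, 265, 251, 300, 325, 343, 399, 488, 440, 430, 428, 250, 222, 192, 226, 238]
neck r 216 [241, 242, 243, 243, 208, 172, 139, 162, 187, 206, 222, 226, 224, 220, 216, 209, 223, 226, 177, 219, 239, 237, 245, 234]
neck r 218 [68, 143, 114, 49, 94, 98, 145, 189, 195, 183, 167, 193, 189, 213, 210, 188, 162, 110, 54, 73, 99, 118, 141, 166]
neck r 220 [32, 26, 26, 6, 20, 35, 122, 135, 148, 153, 156, 172, 178, 179, 163, 145, 74, 32, 32, 31, 31, 35, 29, 45]
neck r 221 [27, 23, 23, 26, 6, 36, 123, 134, 148, 154, 151, 168, 177, 183, 174, 169, 71, 27, 32, 33, 33, 31, 35, 29]
neck r 222 [34, 26, 19, 21, 18, 24, 109, 134, 147, 156, 153, 170, 175, 180, 180, 147, 59, 31, 31, 30, 36, 35, 30, 27]
[262.33 210.71]
[263.81 210.97]
[261.72 211.33]
```

```bash
python3 -m pendant '[{"dx":0.0025,"dy":-0.0016,"dz":0,"rx":0,"ry":0,"rz":0,"hand":0.048},{"dx":0,"dy":0,"dz":0,"rx":0,"ry":0,"rz":0,"hand":0.048},{"dx":0,"dy":0,"dz":0.002,"rx":0,"ry":0,"rz":0,"hand":0.048},{"dx":0,"dy":0,"dz":0.002,"rx":0,"ry":0,"rz":0,"hand":0.048},{"dx":0,"dy":0,"dz":0.002,"rx":0,"ry":0,"rz":0,"hand":0.048},{"dx":0,"dy":0,"dz":0,"rx":0,"ry":0,"rz":0,"hand":0.048}]' >/dev/null; python3 to.py  0.478 0.1863 0.146
```

```text
t 11.65 pos [0.4774 0.1861 0.1458] yaw 172.30 tilt [-0.0012 -0.0004] w 0.0517 F [ 0.6 -0.2 -1.3] M [ 0.01  0.01 -0.02] q6 -1.20
shift mm [-0.6  0.3 -0.2] rz
```

```bash
python3 -m pendant '[{"dx":0,"dy":0,"dz":0.002,"rx":0,"ry":0,"rz":0,"hand":0.048},{"dx":0,"dy":0,"dz":0.002,"rx":0,"ry":0,"rz":0,"hand":0.048},{"dx":0,"dy":0,"dz":0.002,"rx":0,"ry":0,"rz":0,"hand":0.048},{"dx":0,"dy":0,"dz":0,"rx":0,"ry":0,"rz":0,"hand":0.048}]' >/dev/null; python3 to.py  0.478 0.1863 0.134;python3 -m pendant '[{"dx":0,"dy":0,"dz":0.002,"rx":0,"ry":0,"rz":0,"hand":0.048},{"dx":0,"dy":0,"dz":0.002,"rx":0,"ry":0,"rz":0,"hand":0.048},{"dx":0,"dy":0,"dz":0.0015,"rx":0,"ry":0,"rz":0,"hand":0.048},{"dx":0,"dy":0,"dz":0,"rx":0,"ry":0,"rz":0,"hand":0.048}]' >/dev/null; python3 to.py  0.478 0.1863 0.134
```

```text
t 11.98 pos [0.4776 0.1861 0.14  ] yaw 172.30 tilt [-0.0006 -0.0002] w 0.0515 F [-0.3  0.1 -1.1] M [0.01 0.   0.  ] q6 -1.20
shift mm [-0.3  0.3  6. ] rz 
t 12.32 pos [0.4779 0.1861 0.1359] yaw 172.30 tilt [ 0.0007 -0.    ] w 0.0515 F [-2.7 -0.6  7.9] M [-0.1   0.39 -0.01] q6 -1.20
shift mm [-0.1  0.2  1.9] rz
```

```bash
python3 -m pendant '[{"dx":0,"dy":0,"dz":0.0015,"rx":0,"ry":0,"rz":0,"hand":0.048},{"dx":0,"dy":0,"dz":0.0015,"rx":0,"ry":0,"rz":0,"hand":0.048},{"dx":0,"dy":0,"dz":0,"rx":0,"ry":0,"rz":0,"hand":0.048}]' >/dev/null; python3 to.py  0.478 0.1863 0.134
```

```text
t 12.57 pos [0.4779 0.1861 0.1335] yaw 172.31 tilt [0.0011 0.0001] w 0.0516 F [-3.2 -0.9 11.9] M [-0.19  0.55  0.02] q6 -1.20
shift mm [-0.1  0.2 -0.5] rz
```

```bash
python3 -m pendant '[{"dx":0,"dy":0,"dz":0,"rx":0,"ry":0,"rz":4,"hand":0.048},{"dx":0,"dy":0,"dz":0,"rx":0,"ry":0,"rz":4,"hand":0.048},{"dx":0,"dy":0,"dz":0,"rx":0,"ry":0,"rz":4,"hand":0.048},{"dx":0,"dy":0,"dz":0,"rx":0,"ry":0,"rz":0,"hand":0.048}]' >/dev/null; python3 to.py; python3 -m pendant '[{"dx":0,"dy":0,"dz":0,"rx":0,"ry":0,"rz":4,"hand":0.048},{"dx":0,"dy":0,"dz":0,"rx":0,"ry":0,"rz":4,"hand":0.048},{"dx":0,"dy":0,"dz":0,"rx":0,"ry":0,"rz":4,"hand":0.048},{"dx":0,"dy":0,"dz":0,"rx":0,"ry":0,"rz":0,"hand":0.048}]' >/dev/null; python3 to.py
```

```text
t 12.90 pos [0.479  0.1864 0.134 ] yaw 160.17 tilt [0.0037 0.0006] w 0.0517 F [-2.  -1.1 11.1] M [-0.05  0.29 -0.05] q6 -0.99
t 13.23 pos [0.4793 0.1864 0.1341] yaw 148.18 tilt [0.0042 0.0007] w 0.0518 F [-0.8 -0.4 10.5] M [-0.16  0.22 -0.03] q6 -0.78
```

```bash
python3 -m pendant '[{"dx":0,"dy":0,"dz":0.0007,"rx":0,"ry":0,"rz":0,"hand":0.048},{"dx":0,"dy":0,"dz":0,"rx":0,"ry":0,"rz":5,"hand":0.048},{"dx":0,"dy":0,"dz":0,"rx":0,"ry":0,"rz":5,"hand":0.048},{"dx":0,"dy":0,"dz":0,"rx":0,"ry":0,"rz":5,"hand":0.048},{"dx":0,"dy":0,"dz":0,"rx":0,"ry":0,"rz":5,"hand":0.048},{"dx":0,"dy":0,"dz":0,"rx":0,"ry":0,"rz":0,"hand":0.048}]' >/dev/null; python3 to.py; python3 -m pendant '[{"dx":0,"dy":0,"dz":0,"rx":0,"ry":0,"rz":5,"hand":0.048},{"dx":0,"dy":0,"dz":0,"rx":0,"ry":0,"rz":5,"hand":0.048},{"dx":0,"dy":0,"dz":0,"rx":0,"ry":0,"rz":4,"hand":0.048},{"dx":0,"dy":0,"dz":0,"rx":0,"ry":0,"rz":0,"hand":0.048}]' >/dev/null; python3 to.py
```

```text
t 13.73 pos [0.4792 0.1864 0.1335] yaw 128.14 tilt [0.0041 0.0006] w 0.0520 F [-1.7 -0.3 12.2] M [-0.12  0.28 -0.06] q6 -0.43
t 14.07 pos [0.4791 0.1863 0.1334] yaw 114.18 tilt [0.0038 0.0004] w 0.0516 F [-2.1 -1.8 11.2] M [-0.18  0.24  0.  ] q6 -0.19
```

58° turned so far. From here I'll use small steps and watch the z moment for the stop.

```bash
for i in 1; do python3 -m pendant '[{"dx":0,"dy":0,"dz":0,"rx":0,"ry":0,"rz":3,"hand":0.048},{"dx":0,"dy":0,"dz":0,"rx":0,"ry":0,"rz":3,"hand":0.048},{"dx":0,"dy":0,"dz":0,"rx":0,"ry":0,"rz":0,"hand":0.048}]' >/dev/null; python3 to.py;  python3 -m pendant '[{"dx":0,"dy":0,"dz":0,"rx":0,"ry":0,"rz":2,"hand":0.048},{"dx":0,"dy":0,"dz":0,"rx":0,"ry":0,"rz":0,"hand":0.048}]' >/dev/null; python3 to.py;  done
```

```text
t 14.32 pos [0.479  0.1863 0.1334] yaw 108.22 tilt [0.0037 0.0004] w 0.0519 F [-1.9 -1.3 11.9] M [-0.1   0.34  0.01] q6 -0.08
t 14.48 pos [0.479  0.1862 0.1334] yaw 106.26 tilt [0.0036 0.0003] w 0.0515 F [-2.2 -1.8 10.7] M [-0.15  0.37  0.05] q6 -0.05
```

```bash
python3 -m pendant '[{"dx":0,"dy":0,"dz":0,"rx":0,"ry":0,"rz":1.5,"hand":0.048},{"dx":0,"dy":0,"dz":0,"rx":0,"ry":0,"rz":0,"hand":0.048}]' >/dev/null; python3 to.py;  python3 -m pendant '[{"dx":0,"dy":0,"dz":0,"rx":0,"ry":0,"rz":1.5,"hand":0.048},{"dx":0,"dy":0,"dz":0,"rx":0,"ry":0,"rz":0,"hand":0.048}]' >/dev/null; python3 to.py
```

```text
t 14.65 pos [0.479  0.1862 0.1334] yaw 104.78 tilt [0.0036 0.0004] w 0.0517 F [-1.6 -0.9 10.3] M [-0.17  0.35  0.04] q6 -0.02
t 14.82 pos [0.4791 0.1864 0.1335] yaw 103.28 tilt [0.004  0.0006] w 0.0518 F [-1.  -1.4 10.9] M [-0.07  0.29  0.09] q6 0.00
```

```bash
python3 -m pendant '[{"dx":0,"dy":0,"dz":0,"rx":0,"ry":0,"rz":1.5,"hand":0.048},{"dx":0,"dy":0,"dz":0,"rx":0,"ry":0,"rz":0,"hand":0.048}]' >/dev/null; python3 to.py;  python3 -m pendant '[{"dx":0,"dy":0,"dz":0,"rx":0,"ry":0,"rz":1,"hand":0.048},{"dx":0,"dy":0,"dz":0,"rx":0,"ry":0,"rz":0,"hand":0.048}]' >/dev/null; python3 to.py
```

```text
t 14.98 pos [0.4792 0.1864 0.1335] yaw 101.81 tilt [0.0041 0.0007] w 0.0519 F [-1.9  0.1 11.5] M [-0.02  0.33  0.26] q6 0.03
t 15.15 pos [0.4791 0.1864 0.1336] yaw 100.77 tilt [0.0038 0.0006] w 0.0519 F [-1.6 -1.1 11.7] M [-0.19  0.38 -0.11] q6 0.05
```

```bash
for i in 1; do python3 -m pendant '[{"dx":0,"dy":0,"dz":0,"rx":0,"ry":0,"rz":1,"hand":0.048},{"dx":0,"dy":0,"dz":0,"rx":0,"ry":0,"rz":0,"hand":0.048}]' >/dev/null; python3 to.py;  python3 -m pendant '[{"dx":0,"dy":0,"dz":0,"rx":0,"ry":0,"rz":0,"hand":0.048}]' >/dev/null; python3 to.py; done
```

```text
t 15.32 pos [0.4789 0.1862 0.1336] yaw 99.82 tilt [0.0036 0.0002] w 0.0519 F [-2.8 -0.7 12.5] M [-0.23  0.46  0.22] q6 0.06
t 15.40 pos [0.4789 0.1862 0.1336] yaw 99.84 tilt [0.0037 0.0003] w 0.0518 F [-2.  -0.5 12.2] M [-0.19  0.39  0.12] q6 0.06
```

```bash
python3 -m pendant '[{"dx":0,"dy":0,"dz":0,"rx":0,"ry":0,"rz":0.8,"hand":0.048},{"dx":0,"dy":0,"dz":0,"rx":0,"ry":0,"rz":0,"hand":0.048}]' >/dev/null; python3 to.py;  python3 -m pendant '[{"dx":0,"dy":0,"dz":0,"rx":0,"ry":0,"rz":0,"hand":0.048}]' >/dev/null; python3 to.py
```

```text
t 15.57 pos [0.4788 0.1862 0.1336] yaw 99.08 tilt [ 0.0035 -0.    ] w 0.0517 F [-2.4 -1.1 13. ] M [-0.14  0.46  0.43] q6 0.08
t 15.65 pos [0.4788 0.1862 0.1336] yaw 99.10 tilt [ 0.0035 -0.0001] w 0.0516 F [-3.3 -0.2 12.7] M [-0.23  0.44  0.44] q6 0.08
```

The moment rose to a steady 0.44 N m, so this is the stop. I'll ease back, let the cap rise, and check.

```bash
python3 -m pendant '[{"dx":0,"dy":0,"dz":0,"rx":0,"ry":0,"rz":-1,"hand":0.048},{"dx":0,"dy":0,"dz":-0.002,"rx":0,"ry":0,"rz":0,"hand":0.048},{"dx":0,"dy":0,"dz":-0.002,"rx":0,"ry":0,"rz":0,"hand":0.048},{"dx":0,"dy":0,"dz":-0.002,"rx":0,"ry":0,"rz":0,"hand":0.048},{"dx":0,"dy":0,"dz":0,"rx":0,"ry":0,"rz":0,"hand":0.048}]' >/dev/null; python3 to.py;  python3 -m pendant '[{"dx":0,"dy":0,"dz":-0.001,"rx":0,"ry":0,"rz":0,"hand":0.048},{"dx":0,"dy":0,"dz":0,"rx":0,"ry":0,"rz":0,"hand":0.048}]' >/dev/null; python3 to.py
```

```text
t 16.07 pos [0.4788 0.1863 0.1362] yaw 99.99 tilt [0.0012 0.0002] w 0.0515 F [ 4.5  2.  -7.8] M [ 0.16 -0.79  0.19] q6 0.06
t 16.23 pos [0.4788 0.1863 0.1369] yaw 100.00 tilt [0.001 0.   ] w 0.0514 F [  5.7   0.7 -11.4] M [ 0.17 -0.95  0.13] q6 0.06
```

```bash
python3 -m pendant '[{"dx":0,"dy":0,"dz":0.003,"rx":0,"ry":0,"rz":0,"hand":0.048},{"dx":0,"dy":0,"dz":0.002,"rx":0,"ry":0,"rz":0,"hand":0.048},{"dx":0,"dy":0,"dz":0,"rx":0,"ry":0,"rz":0,"hand":0.048}]' >/dev/null; python3 to.py;  python3 -m pendant '[{"dx":0,"dy":0,"dz":0.002,"rx":0,"ry":0,"rz":0,"hand":0.048},{"dx":0,"dy":0,"dz":0,"rx":0,"ry":0,"rz":0,"hand":0.048}]' >/dev/null; python3 to.py; python3 -m pendant '[{"dx":0,"dy":0,"dz":0,"rx":0,"ry":0,"rz":1,"hand":0.048},{"dx":0,"dy":0,"dz":0,"rx":0,"ry":0,"rz":0,"hand":0.048},{"dx":0,"dy":0,"dz":0,"rx":0,"ry":0,"rz":0,"hand":0.048}]' >/dev/null; python3 to.py;python3 -m pendant '[{"dx":0,"dy":0,"dz":0,"rx":0,"ry":0,"rz":0.7,"hand":0.048},{"dx":0,"dy":0,"dz":0,"rx":0,"ry":0,"rz":0,"hand":0.048},{"dx":0,"dy":0,"dz":0,"rx":0,"ry":0,"rz":0,"hand":0.048}]' >/dev/null; python3 to.py
```

```text
t 16.48 pos [0.4789 0.1862 0.1363] yaw 100.02 tilt [0.0033 0.0002] w 0.0515 F [-1.5 -1.  15.2] M [-0.24  0.33  0.11] q6 0.06
t 16.65 pos [0.479  0.1861 0.1356] yaw 100.03 tilt [0.0044 0.0002] w 0.0514 F [-3.  -2.2 21.4] M [-0.37  0.7   0.18] q6 0.06
t 16.90 pos [0.479  0.186  0.1355] yaw 99.11 tilt [ 0.0045 -0.0003] w 0.0512 F [-3.6 -1.8 20.9] M [-0.31  0.75  0.58] q6 0.08
t 17.15 pos [0.4789 0.1859 0.1355] yaw 98.46 tilt [ 0.0044 -0.0006] w 0.0518 F [-3.9 -1.9 20.4] M [-0.31  0.73  0.79] q6 0.09
```

```bash
python3 -m pendant '[{"dx":0,"dy":0,"dz":0,"rx":0,"ry":0,"rz":-1.3,"hand":0.048},{"dx":0,"dy":0,"dz":-0.002,"rx":0,"ry":0,"rz":0,"hand":0.048},{"dx":0,"dy":0,"dz":-0.002,"rx":0,"ry":0,"rz":0,"hand":0.048},{"dx":0,"dy":0,"dz":0,"rx":0,"ry":0,"rz":0,"hand":0.048}]' >/dev/null; python3 to.py; python3 -m pendant '[{"dx":0,"dy":0,"dz":0,"rx":0,"ry":0,"rz":0,"hand":0.08},{"dx":0,"dy":0,"dz":0,"rx":0,"ry":0,"rz":0,"hand":0.08},{"dx":0,"dy":0,"dz":0,"rx":0,"ry":0,"rz":0,"hand":0.08},{"dx":0,"dy":0,"dz":-0.02,"rx":0,"ry":0,"rz":0,"hand":0.08},{"dx":0,"dy":0,"dz":-0.03,"rx":0,"ry":0,"rz":0,"hand":0.08},{"dx":0,"dy":0,"dz":-0.03,"rx":0,"ry":0,"rz":0,"hand":0.08},{"dx":0,"dy":-0.03,"dz":-0.03,"rx":0,"ry":0,"rz":0,"hand":0.08},{"dx":0,"dy":-0.04,"dz":-0.03,"rx":0,"ry":0,"rz":0,"hand":0.08},{"dx":0,"dy":-0.04,"dz":0,"rx":0,"ry":0,"rz":0,"hand":0.08},{"dx":0,"dy":-0.04,"dz":0,"rx":0,"ry":0,"rz":0,"hand":0.08}]'; python3 - <<'E'
from h import *
f={}
for n in("top","side"):
    d=manip.get_image(n); f[n]=d["frame"]; np.savez(n+"2.npz",**d)
c=np.hstack([cv2.resize(f["top"][175:255,180:260],None,fx=5,fy=5,interpolation=3),cv2.resize(f["side"][190:240,235:285],None,fx=8,fy=8,interpolation=3)])
cv2.imwrite("pics/post.png",cv2.cvtColor(c,cv2.COLOR_RGB2BGR))
E
```

```text
t 17.48 pos [0.4789 0.1862 0.1358] yaw 99.62 tilt [0.0026 0.    ] w 0.0515 F [ 4.2 -0.5  1.8] M [-0.08 -0.51  0.27] q6 0.07
clock: 18.32
position: [0.336, 0.1622, 0.2708]
ee_rot: [0.0, 0.646, 0.764, 0.001]
contact_force: [-0.1, -0.6, 0.5]
width: 0.0798
gripper_force: 0.0
```

View pics/post.png

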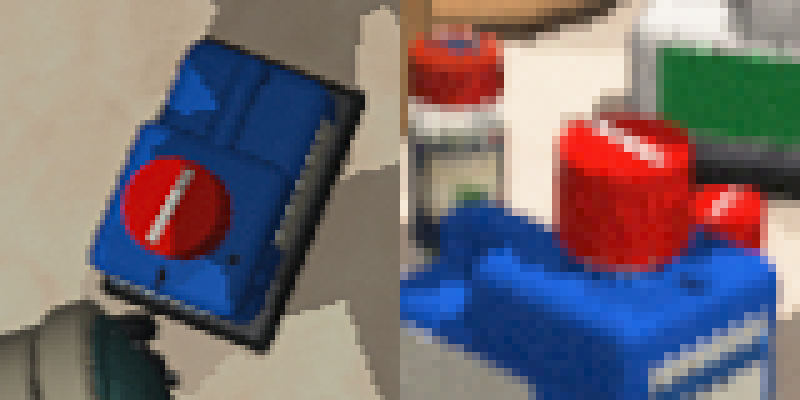

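```bash
python3 - <<'E'
from h import *
for name,x,y,fn,roi in(("white0",.5014,-.1674,"side",(165,190,278,304)),("blue2",.4795,.186,"side2",(198,228,250,274))):
    d=dict(np.load(fn+".npz")); h=cv2.cvtColor(d["frame"],cv2.COLOR_RGB2HSV).astype(int); a,b,c,e=roi
    m=((((h[...,0]<8)|(h[...,0]>172))&(h[...,1]>120)&(h[...,2]>60)))[a:b,c:e]
    th=np.linspace(0,2*np.pi,72); P=[proj(d,[x+.027*np.cos(t),y+.027*np.sin(t),z]) for z in(.125,.167) for t in th]
    hull=cv2.convexHull(np.array(P,np.float32)); pm=np.zeros(h.shape[:2],np.uint8); cv2.fillConvexPoly(pm,hull.round().astype(np.int32),1); pm=pm[a:b,c:e]
    print(name,"cols: measured top/bot | expected top/bot")
    for k in range(c,e):
        r=np.nonzero(m[:,k-c])[0]; q=np.nonzero(pm[:,k-c])[0]
        if len(r): print(k,r.min()+a,r.max()+a,"|",*( (q.min()+a,q.max()+a) if len(q) else ()),end=" ; ")
    print()
d=dict(np.load("top2.npz"));h=cv2.cvtColor(d["frame"],cv2.COLOR_RGB2HSV).astype(int)
m=((h[...,0]<8)|(h[...,0]>172))&(h[...,1]>150); m[:, :195]=0; m[:,235:]=0; m[:200]=0;m[235:]=0
hu=cv2.convexHull(np.argwhere(m)[:,::-1].astype(np.int32)); c,r=cv2.minEnclosingCircle(hu); print("top cap",c,r,cast(d,*c,.165))
px=lambda x,y:((x+.5)/5-.5+180,(y+.5)/5-.5+175)
A,B,K=cast(d,*px(190,170),.167),cast(d,*px(153,240),.167),cast(d,*px(160,277),.115); D=cast(d,*px(233,259),.115)
print("bar yaw",np.degrees(np.arctan2(*(A-B)[1::-1])),"mark yaw about cap centre",[np.degrees(np.arctan2(*(np.array(C)-K[:2])[::-1])) for C in(cast(d,*c,.165)[:2],[.4795,.186])],"dot yaw",[np.degrees(np.arctan2(*(D[:2]-np.array(C))[::-1]))-249+360 for C in(cast(d,*c,.165)[:2],[.4795,.186])])
E
```

```text
white0 cols: measured top/bot | expected top/bot
285 171 181 | 169 181 ; 286 171 181 | 169 182 ; 287 170 182 | 168 182 ; 288 170 182 | 168 182 ; 289 170 182 | 168 183 ; 290 169 182 | 168 183 ; 291 169 182 | 168 183 ; 292 169 182 | 168 183 ; 293 169 182 | 168 183 ; 294 172 182 | 168 183 ; 295 170 182 | 168 183 ; 296 170 182 | 168 182 ; 297 171 181 | 169 182 ; 298 171 176 | 169 182 ; 
blue2 cols: measured top/bot | expected top/bot
255 207 219 | 204 220 ; 256 205 220 | 204 220 ; 257 205 221 | 203 221 ; 258 205 222 | 203 221 ; 259 206 222 | 203 221 ; 260 204 222 | 202 222 ; 261 204 222 | 202 222 ; 262 204 222 | 202 222 ; 263 204 223 | 202 222 ; 264 204 223 | 202 222 ; 265 205 223 | 202 222 ; 266 205 222 | 203 222 ; 267 205 222 | 203 221 ; 268 206 221 | 203 221 ; 269 206 221 | 203 221 ; 270 207 220 | 204 220 ; 271 208 218 | 204 220 ; 272 213 217 | 206 212 ; 273 213 218 | ; 
top cap (215.0677490234375, 216.30645751953125) 10.596902847290039 [0.47728557 0.18155343 0.165     ]
bar yaw -27.853702451572747 mark yaw about cap centre [np.float64(-30.425753878701087), np.float64(-22.788752157409412)] dot yaw [np.float64(-24.99526762493042), np.float64(-22.395716538169154)]
```

The top view shows the bar lined up with the black mark within a few degrees. The side view has the cap about 1 px (2–4 mm) low and slightly tilted. I'll probe its height with closed fingers.

```bash
python3 -m pendant '[{"dx":0,"dy":0.04,"dz":0,"rx":0,"ry":0,"rz":0,"hand":0},{"dx":0,"dy":0.04,"dz":0,"rx":0,"ry":0,"rz":0,"hand":0},{"dx":0,"dy":0.04,"dz":0,"rx":0,"ry":0,"rz":0,"hand":0},{"dx":0,"dy":0.025,"dz":0.03,"rx":0,"ry":0,"rz":0,"hand":0},{"dx":0,"dy":0,"dz":0.03,"rx":0,"ry":0,"rz":0,"hand":0},{"dx":0,"dy":0,"dz":0.025,"rx":0,"ry":0,"rz":0,"hand":0},{"dx":0,"dy":0,"dz":0,"rx":0,"ry":0,"rz":0,"hand":0},{"dx":0,"dy":0,"dz":0,"rx":0,"ry":0,"rz":0,"hand":0}]' 40 >/dev/null; python3 to.py 0.479 0.186 0.17
```

```text
t 19.08 pos [0.479  0.1863 0.1833] yaw 99.59 tilt [-0.0046 -0.0011] w -0.0003 F [-0.8  0.6 -0.7] M [ 0.03 -0.01 -0.05] q6 0.07
shift mm [-0.3 -0.  13.3] rz
```

```bash
python3 -m pendant '[{"dx":0,"dy":0,"dz":0.01,"rx":0,"ry":0,"rz":0,"hand":0},{"dx":0,"dy":0,"dz":0.003,"rx":0,"ry":0,"rz":0,"hand":0},{"dx":0,"dy":0,"dz":0,"rx":0,"ry":0,"rz":0,"hand":0}]' >/dev/null; python3 to.py; for i in 1; do python3 -m pendant '[{"dx":0,"dy":0,"dz":0.002,"rx":0,"ry":0,"rz":0,"hand":0},{"dx":0,"dy":0,"dz":0,"rx":0,"ry":0,"rz":0,"hand":0}]' >/dev/null; python3 to.py;python3 -m pendant '[{"dx":0,"dy":0,"dz":0.0015,"rx":0,"ry":0,"rz":0,"hand":0},{"dx":0,"dy":0,"dz":0,"rx":0,"ry":0,"rz":0,"hand":0}]' >/dev/null; python3 to.py;python3 -m pendant '[{"dx":0,"dy":0,"dz":0.0015,"rx":0,"ry":0,"rz":0,"hand":0},{"dx":0,"dy":0,"dz":0,"rx":0,"ry":0,"rz":0,"hand":0}]' >/dev/null; python3 to.py;  done
```

```text
t 19.33 pos [0.48   0.1866 0.1722] yaw 99.61 tilt [0.0008 0.0001] w 0.0000 F [ 0.  -0.   0.3] M [-0.09 -0.02  0.02] q6 0.07
t 19.50 pos [0.4802 0.1866 0.1704] yaw 99.61 tilt [0.0013 0.0002] w 0.0000 F [-1.  -0.3 -0.1] M [ 0.02 -0.03 -0.  ] q6 0.07
t 19.67 pos [0.48   0.1865 0.1685] yaw 99.60 tilt [0.0005 0.0001] w 0.0000 F [-0.9 -0.7  0.4] M [ 0.05 -0.01  0.  ] q6 0.07
t 19.83 pos [0.4799 0.1865 0.1666] yaw 99.60 tilt [-0.0001 -0.0001] w -0.0001 F [-0.  -0.1  0.3] M [-0.   -0.05 -0.05] q6 0.07
```

```bash
python3 -m pendant '[{"dx":0,"dy":0,"dz":0.0015,"rx":0,"ry":0,"rz":0,"hand":0},{"dx":0,"dy":0,"dz":0,"rx":0,"ry":0,"rz":0,"hand":0}]' >/dev/null; python3 to.py;python3 -m pendant '[{"dx":0,"dy":0,"dz":0.0015,"rx":0,"ry":0,"rz":0,"hand":0},{"dx":0,"dy":0,"dz":0,"rx":0,"ry":0,"rz":0,"hand":0}]' >/dev/null; python3 to.py;python3 -m pendant '[{"dx":0,"dy":0,"dz":0.0015,"rx":0,"ry":0,"rz":0,"hand":0},{"dx":0,"dy":0,"dz":0,"rx":0,"ry":0,"rz":0,"hand":0}]' >/dev/null; python3 to.py
```

```text
t 20.00 pos [0.4798 0.1864 0.165 ] yaw 99.60 tilt [-0.0005 -0.0002] w 0.0001 F [ 0.7 -0.4 -0.4] M [-0.01  0.    0.02] q6 0.07
t 20.17 pos [0.4802 0.1864 0.1642] yaw 99.61 tilt [ 0.0007 -0.0003] w -0.0001 F [-0.6 -0.   3.3] M [-0.09  0.16 -0.03] q6 0.07
t 20.33 pos [0.4806 0.1863 0.1639] yaw 99.61 tilt [ 0.0021 -0.0004] w 0.0001 F [-2.7 -1.5 10.1] M [-0.3   0.29  0.02] q6 0.07
```

Contact is at z≈0.164, firm, so the centre is 2.7 mm low. With the tilt, that means one lug is up in the notch and the other is still under the tooth because the cap is off centre. I'll regrip with the closing direction across the bar, centred on the neck.

```bash
python3 -m pendant '[{"dx":0,"dy":0,"dz":-0.02,"rx":0,"ry":0,"rz":0,"hand":0.08},{"dx":0,"dy":0,"dz":-0.03,"rx":0,"ry":0,"rz":0,"hand":0.08},{"dx":0,"dy":0,"dz":0,"rx":0,"ry":0,"rz":-7,"hand":0.08},{"dx":0,"dy":0,"dz":0,"rx":0,"ry":0,"rz":-7,"hand":0.08},{"dx":0,"dy":0,"dz":0,"rx":0,"ry":0,"rz":-7,"hand":0.08},{"dx":0,"dy":0,"dz":0,"rx":0,"ry":0,"rz":-7,"hand":0.08},{"dx":0,"dy":0,"dz":0,"rx":0,"ry":0,"rz":-7,"hand":0.08},{"dx":0,"dy":0,"dz":0,"rx":0,"ry":0,"rz":-7,"hand":0.08},{"dx":0,"dy":0,"dz":0,"rx":0,"ry":0,"rz":-7,"hand":0.08},{"dx":0,"dy":0,"dz":0,"rx":0,"ry":0,"rz":-6.5,"hand":0.08},{"dx":0,"dy":0,"dz":0,"rx":0,"ry":0,"rz":0,"hand":0.08},{"dx":0,"dy":0,"dz":0,"rx":0,"ry":0,"rz":0,"hand":0.08}]' >/dev/null; python3 to.py 0.481 0.186 0.137
```

```text
t 21.33 pos [0.4799 0.1865 0.212 ] yaw 154.94 tilt [-0.0003 -0.0001] w 0.0803 F [ 0.2  0.2 -0.5] M [ 0.   -0.02  0.04] q6 -0.90
shift mm [-1.2  0.  75. ] rz
```

```bash
python3 -m pendant '[{"dx":-0.001,"dy":0,"dz":0.03,"rx":0,"ry":0,"rz":0,"hand":0.08},{"dx":0,"dy":0,"dz":0.03,"rx":0,"ry":0,"rz":0,"hand":0.08},{"dx":0,"dy":0,"dz":0.015,"rx":0,"ry":0,"rz":0,"hand":0.08},{"dx":0,"dy":0,"dz":0,"rx":0,"ry":0,"rz":0,"hand":0.08},{"dx":0,"dy":0,"dz":0,"rx":0,"ry":0,"rz":0,"hand":0.08}]' >/dev/null; python3 to.py 0.481 0.186 0.137; python3 -m pendant '[{"dx":0,"dy":0,"dz":0,"rx":0,"ry":0,"rz":0,"hand":0.048},{"dx":0,"dy":0,"dz":0,"rx":0,"ry":0,"rz":0,"hand":0.048},{"dx":0,"dy":0,"dz":0,"rx":0,"ry":0,"rz":0,"hand":0.048},{"dx":0,"dy":0,"dz":0,"rx":0,"ry":0,"rz":0,"hand":0.048},{"dx":0,"dy":0,"dz":0,"rx":0,"ry":0,"rz":0,"hand":0.048},{"dx":0,"dy":0,"dz":0,"rx":0,"ry":0,"rz":0,"hand":0.048}]' 60 >/dev/null; python3 to.py 0.481 0.186 0.137
```

```text
t 21.75 pos [0.4806 0.186  0.1368] yaw 155.01 tilt [-0.0016 -0.0005] w 0.0800 F [-1.  -0.5  0.8] M [-0.04  0.05 -0.02] q6 -0.90
shift mm [-0.4  0.2 -0.2] rz 
t 22.25 pos [0.4819 0.1848 0.1387] yaw 155.15 tilt [ 0.0029 -0.0025] w 0.0521 F [-0.4 -5.8  3.4] M [-0.86  0.08  0.19] q6 -0.90
shift mm [1.3 0.7 1.7] rz
```

```bash
python3 -m pendant '[{"dx":0,"dy":0,"dz":0.002,"rx":0,"ry":0,"rz":0,"hand":0.048},{"dx":0,"dy":0,"dz":0.002,"rx":0,"ry":0,"rz":0,"hand":0.048},{"dx":0,"dy":0,"dz":0,"rx":0,"ry":0,"rz":0,"hand":0.048}]' 80 >/dev/null; python3 to.py 0.481 0.186 0.137; python3 -m pendant '[{"dx":0,"dy":0,"dz":0.002,"rx":0,"ry":0,"rz":0,"hand":0.048},{"dx":0,"dy":0,"dz":0,"rx":0,"ry":0,"rz":0,"hand":0.048}]' >/dev/null; python3 to.py 0.481 0.186 0.137
```

```text
t 22.50 pos [0.482  0.1849 0.1373] yaw 155.16 tilt [ 0.0043 -0.0022] w 0.0515 F [-3.9 -7.1 19.5] M [-1.06  0.83  0.24] q6 -0.90
shift mm [1.4 0.6 0.3] rz 
t 22.67 pos [0.482  0.1848 0.1357] yaw 155.17 tilt [ 0.0048 -0.0021] w 0.0518 F [-4.2 -6.6 22. ] M [-1.05  0.96  0.2 ] q6 -0.90
shift mm [ 1.4  0.6 -1.3] rz
```

```bash
python3 -m pendant '[{"dx":0,"dy":0,"dz":-0.001,"rx":0,"ry":0,"rz":0,"hand":0.048},{"dx":0,"dy":0,"dz":0,"rx":0,"ry":0,"rz":0,"hand":0.048}]' >/dev/null; python3 to.py; python3 -m pendant '[{"dx":0,"dy":0,"dz":0,"rx":0,"ry":0,"rz":-2,"hand":0.048},{"dx":0,"dy":0,"dz":0,"rx":0,"ry":0,"rz":-2,"hand":0.048},{"dx":0,"dy":0,"dz":0,"rx":0,"ry":0,"rz":0,"hand":0.048}]' >/dev/null; python3 to.py 0.481 0.186 0.137;  python3 -m pendant '[{"dx":0,"dy":0,"dz":0,"rx":0,"ry":0,"rz":-2,"hand":0.048},{"dx":0,"dy":0,"dz":0,"rx":0,"ry":0,"rz":-2,"hand":0.048},{"dx":0,"dy":0,"dz":0,"rx":0,"ry":0,"rz":0,"hand":0.048}]' >/dev/null; python3 to.py 0.481 0.186 0.137
```

```text
t 22.83 pos [0.482  0.1848 0.1358] yaw 155.16 tilt [ 0.0043 -0.0022] w 0.0516 F [-3.2 -6.  16.6] M [-0.99  0.66  0.25] q6 -0.90
t 23.08 pos [0.4824 0.1858 0.1357] yaw 159.15 tilt [0.0051 0.0001] w 0.0518 F [-3.4 -3.6 14.9] M [-0.54  0.56  0.03] q6 -0.97
shift mm [ 1.4 -0.3 -1.3] rz 
t 23.33 pos [0.4828 0.1868 0.1357] yaw 163.11 tilt [0.0058 0.0021] w 0.0518 F [-1.8 -2.3 13.7] M [-0.17  0.46 -0.04] q6 -1.04
shift mm [ 1.5 -1.2 -1.3] rz
```

```bash
python3 -m pendant '[{"dx":0,"dy":0,"dz":0,"rx":0,"ry":0,"rz":2,"hand":0.048},{"dx":0,"dy":0,"dz":0,"rx":0,"ry":0,"rz":2,"hand":0.048},{"dx":0,"dy":0,"dz":0,"rx":0,"ry":0,"rz":0,"hand":0.048}]' >/dev/null; python3 to.py 0.481 0.186 0.137; python3 -m pendant '[{"dx":0,"dy":0,"dz":0,"rx":0,"ry":0,"rz":1.5,"hand":0.048},{"dx":0,"dy":0,"dz":0,"rx":0,"ry":0,"rz":0,"hand":0.048}]' >/dev/null; python3 to.py;  python3 -m pendant '[{"dx":0,"dy":0,"dz":0,"rx":0,"ry":0,"rz":1.5,"hand":0.048},{"dx":0,"dy":0,"dz":0,"rx":0,"ry":0,"rz":0,"hand":0.048}]' >/dev/null; python3 to.py
```

```text
t 23.58 pos [0.4824 0.1863 0.1357] yaw 159.05 tilt [0.0051 0.0007] w 0.0517 F [-3.  -2.6 14.6] M [-0.42  0.51  0.16] q6 -0.97
shift mm [ 1.2 -0.8 -1.3] rz 
t 23.75 pos [0.4822 0.1859 0.1357] yaw 157.58 tilt [ 0.0047 -0.0001] w 0.0519 F [-2.4 -2.5 15.2] M [-0.6   0.71  0.17] q6 -0.94
t 23.92 pos [0.482  0.1856 0.1357] yaw 156.13 tilt [ 0.0043 -0.0007] w 0.0517 F [-3.2 -3.6 15.6] M [-0.68  0.7   0.39] q6 -0.92
```

```bash
python3 -m pendant '[{"dx":0,"dy":-0.001,"dz":0,"rx":0,"ry":0,"rz":-1.5,"hand":0.048},{"dx":0,"dy":-0.001,"dz":0,"rx":0,"ry":0,"rz":0,"hand":0.048},{"dx":0,"dy":0,"dz":0,"rx":0,"ry":0,"rz":0,"hand":0.048}]' >/dev/null; python3 to.py 0.481 0.186 0.137; python3 -m pendant '[{"dx":0,"dy":0,"dz":0,"rx":0,"ry":0,"rz":1.5,"hand":0.048},{"dx":0,"dy":0,"dz":0,"rx":0,"ry":0,"rz":0,"hand":0.048}]' >/dev/null; python3 to.py;  python3 -m pendant '[{"dx":0,"dy":0,"dz":0,"rx":0,"ry":0,"rz":1.5,"hand":0.048},{"dx":0,"dy":0,"dz":0,"rx":0,"ry":0,"rz":0,"hand":0.048}]' >/dev/null; python3 to.py
```

```text
t 24.17 pos [0.4822 0.1856 0.1357] yaw 157.55 tilt [0.0063 0.0035] w 0.0515 F [-1.7  0.4 13.3] M [0.09 0.4  0.05] q6 -0.95
shift mm [ 1.2 -0.1 -1.3] rz 
t 24.33 pos [0.482  0.1854 0.1358] yaw 156.08 tilt [0.0061 0.0027] w 0.0515 F [-2.5 -0.7 13.4] M [0.06 0.47 0.3 ] q6 -0.92
t 24.50 pos [0.4818 0.1849 0.1358] yaw 154.59 tilt [0.0055 0.0013] w 0.0516 F [-2.  -2.3 14.8] M [-0.41  0.55  0.02] q6 -0.90
```

```bash
python3 -m pendant '[{"dx":0,"dy":-0.001,"dz":0,"rx":0,"ry":0,"rz":1.5,"hand":0.048},{"dx":0,"dy":0,"dz":0,"rx":0,"ry":0,"rz":0,"hand":0.048}]' >/dev/null; python3 to.py; python3 -m pendant '[{"dx":0,"dy":-0.0005,"dz":0,"rx":0,"ry":0,"rz":1.5,"hand":0.048},{"dx":0,"dy":0,"dz":0,"rx":0,"ry":0,"rz":0,"hand":0.048}]' >/dev/null; python3 to.py;  python3 -m pendant '[{"dx":0,"dy":0,"dz":0,"rx":0,"ry":0,"rz":1,"hand":0.048},{"dx":0,"dy":0,"dz":0,"rx":0,"ry":0,"rz":0,"hand":0.048}]' >/dev/null; python3 to.py
```

```text
t 24.67 pos [0.4815 0.1844 0.1358] yaw 153.10 tilt [0.0059 0.0024] w 0.0515 F [-2.1 -0.  14.2] M [-0.11  0.48  0.41] q6 -0.87
t 24.83 pos [0.4812 0.1842 0.1358] yaw 151.64 tilt [0.0059 0.0026] w 0.0518 F [-2.5  0.3 13.7] M [0.06 0.52 0.5 ] q6 -0.85
t 25.00 pos [0.481  0.1841 0.1358] yaw 150.74 tilt [0.0056 0.0022] w 0.0518 F [-2.8  0.2 15.2] M [0.05 0.57 0.95] q6 -0.83
```

The cap went about 4° further and both lugs are now on the stop, with the side force near zero. I'll relax the turn and let it rise.

```bash
python3 -m pendant '[{"dx":0,"dy":0,"dz":0,"rx":0,"ry":0,"rz":-1.8,"hand":0.048},{"dx":0,"dy":0,"dz":0,"rx":0,"ry":0,"rz":0,"hand":0.048},{"dx":0,"dy":0,"dz":-0.002,"rx":0,"ry":0,"rz":0,"hand":0.048},{"dx":0,"dy":0,"dz":0,"rx":0,"ry":0,"rz":0,"hand":0.048}]' >/dev/null; python3 to.py; python3 -m pendant '[{"dx":0,"dy":0,"dz":-0.002,"rx":0,"ry":0,"rz":0,"hand":0.048},{"dx":0,"dy":0,"dz":0,"rx":0,"ry":0,"rz":0,"hand":0.048}]' >/dev/null; python3 to.py;  python3 -m pendant '[{"dx":0,"dy":0,"dz":-0.002,"rx":0,"ry":0,"rz":0,"hand":0.048},{"dx":0,"dy":0,"dz":0,"rx":0,"ry":0,"rz":0,"hand":0.048}]' >/dev/null; python3 to.py
```

```text
t 25.33 pos [0.4814 0.1843 0.1359] yaw 152.44 tilt [0.0053 0.0029] w 0.0515 F [1.7 2.5 5.8] M [ 0.66 -0.25  0.66] q6 -0.86
t 25.50 pos [0.4812 0.1844 0.1361] yaw 152.37 tilt [0.0036 0.003 ] w 0.0515 F [ 4.   4.7 -4.4] M [ 0.81 -0.72  0.38] q6 -0.86
t 25.67 pos [0.481  0.1844 0.1363] yaw 152.36 tilt [0.0023 0.0029] w 0.0516 F [  7.7   6.6 -16.3] M [ 1.   -1.26  0.37] q6 -0.86
```

```bash
python3 - <<'E'
from h import *
d=dict(np.load("side2.npz")); f=d["frame"]
for r in range(202,214): print(r,[f"{a}/{b}" for a,b in f[r,253:273,:2].tolist()])
for dz,t in((0,0),(-.0027,0),(-.0027,.1),(-.0027,-.1)):
    a=np.radians(-25); print(dz,t,[np.round(proj(d,[.480+k*.022*np.cos(a),.186+k*.022*np.sin(a),.167+dz+k*.022*t]),1).tolist() for k in(1,-1)])
E
```

```text
202 ['246/234', '247/235', '247/236', '247/237', '248/237', '247/235', '228/211', '166/150', '156/140', '157/140', '124/117', '129/124', '154/147', '154/148', '80/120', '33/105', '25/100', '24/102', '27/101', '27/102']
203 ['246/235', '246/234', '247/236', '247/236', '247/235', '247/235', '175/158', '151/130', '148/125', '155/128', '134/110', '126/111', '150/141', '153/148', '78/116', '30/102', '27/100', '23/100', '26/100', '28/102']
204 ['247/234', '247/234', '227/208', '223/205', '221/189', '224/206', '169/132', '150/81', '148/76', '154/78', '151/76', '144/74', '157/105', '155/113', '107/91', '54/92', '32/99', '29/101', '24/97', '27/99']
205 ['246/233', '246/233', '224/179', '227/114', '224/71', '210/114', '189/137', '223/198', '166/95', '156/28', '157/20', '157/17', '155/19', '154/33', '146/34', '124/57', '97/76', '54/89', '27/99', '25/99']
206 ['247/234', '246/222', '246/151', '249/58', '248/32', '243/49', '236/123', '242/197', '206/162', '206/150', '176/78', '159/27', '157/19', '158/17', '158/22', '157/17', '144/30', '124/56', '80/101', '58/103']
207 ['246/234', '238/179', '248/
[... 891 characters left out ...]
'236/29', '240/35', '240/30', '239/30', '240/30', '235/28', '231/32', '227/31', '197/23', '179/20', '92/23', '37/30']
212 ['247/235', '182/113', '132/38', '133/24', '136/16', '145/16', '154/24', '161/19', '187/25', '200/26', '206/30', '202/15', '207/21', '195/23', '190/27', '188/19', '182/26', '186/19', '95/23', '33/19']
213 ['247/234', '188/116', '130/31', '128/19', '135/14', '144/16', '149/20', '153/19', '163/20', '170/25', '176/23', '180/26', '185/26', '186/24', '185/26', '187/25', '194/21', '196/24', '125/28', '126/40']
0 0 [[258.0, 203.7], [267.6, 208.0]]
-0.0027 0 [[258.0, 204.5], [267.6, 208.8]]
-0.0027 0.1 [[258.0, 203.8], [267.6, 209.5]]
-0.0027 -0.1 [[258.0, 205.1], [267.6, 208.2]]
```

```bash
python3 -m pendant '[{"dx":0,"dy":0,"dz":0.002,"rx":0,"ry":0,"rz":0,"hand":0.048},{"dx":0,"dy":0,"dz":0.003,"rx":0,"ry":0,"rz":-1,"hand":0.048},{"dx":0,"dy":0,"dz":0,"rx":0,"ry":0,"rz":-1,"hand":0.048},{"dx":0,"dy":0,"dz":0,"rx":0,"ry":0,"rz":0,"hand":0.048}]' >/dev/null; python3 to.py; python3 -m pendant '[{"dx":0,"dy":0,"dz":-0.0015,"rx":0,"ry":0,"rz":-1,"hand":0.048},{"dx":0,"dy":0,"dz":0,"rx":0,"ry":0,"rz":0,"hand":0.048}]' >/dev/null; python3 to.py;  python3 -m pendant '[{"dx":0,"dy":0,"dz":-0.002,"rx":0,"ry":0,"rz":0,"hand":0.048},{"dx":0,"dy":0,"dz":0,"rx":0,"ry":0,"rz":0,"hand":0.048}]' >/dev/null; python3 to.py
```

```text
t 26.00 pos [0.4816 0.1845 0.1358] yaw 154.31 tilt [0.0055 0.0037] w 0.0512 F [ 0.3  3.4 12.4] M [ 0.73  0.   -0.02] q6 -0.89
t 26.17 pos [0.4816 0.1846 0.1361] yaw 155.32 tilt [0.005  0.0039] w 0.0509 F [2.1 4.5 5.3] M [ 0.86 -0.38 -0.03] q6 -0.91
t 26.33 pos [0.4815 0.1846 0.1368] yaw 155.30 tilt [0.0042 0.0037] w 0.0517 F [ 4.8  4.9 -3. ] M [ 0.93 -0.77  0.03] q6 -0.91
```

```bash
python3 -m pendant '[{"dx":0,"dy":0.0015,"dz":0,"rx":0,"ry":0,"rz":0,"hand":0.048},{"dx":0,"dy":0,"dz":0,"rx":0,"ry":0,"rz":0,"hand":0.048}]' >/dev/null; python3 to.py; python3 -m pendant '[{"dx":0,"dy":0,"dz":-0.001,"rx":0,"ry":0,"rz":0,"hand":0.048},{"dx":0,"dy":0,"dz":0,"rx":0,"ry":0,"rz":0,"hand":0.048}]' >/dev/null; python3 to.py;  python3 -m pendant '[{"dx":-0.0015,"dy":0,"dz":0,"rx":0,"ry":0,"rz":0,"hand":0.048},{"dx":0,"dy":0,"dz":0,"rx":0,"ry":0,"rz":0,"hand":0.048}]' >/dev/null; python3 to.py
```

```text
t 26.50 pos [0.4815 0.1846 0.1369] yaw 155.36 tilt [0.0026 0.0007] w 0.0512 F [ 3.1  2.4 -1.3] M [ 0.48 -0.79 -0.03] q6 -0.91
t 26.67 pos [0.4814 0.1847 0.1371] yaw 155.36 tilt [0.0023 0.0009] w 0.0515 F [ 6.7  2.8 -6.2] M [ 0.54 -0.96  0.03] q6 -0.91
t 26.83 pos [0.4815 0.1846 0.137 ] yaw 155.33 tilt [-0.0006  0.0022] w 0.0515 F [ 4.1  4.2 -4.5] M [ 0.83 -0.61  0.01] q6 -0.91
```

```bash
python3 -m pendant '[{"dx":0.0015,"dy":0.001,"dz":0.002,"rx":0,"ry":0,"rz":0,"hand":0.048},{"dx":0,"dy":0.001,"dz":0.002,"rx":0,"ry":0,"rz":-3,"hand":0.048},{"dx":0,"dy":0,"dz":0,"rx":0,"ry":0,"rz":-4,"hand":0.048},{"dx":0,"dy":0,"dz":0,"rx":0,"ry":0,"rz":-4,"hand":0.048},{"dx":0,"dy":0,"dz":0,"rx":0,"ry":0,"rz":-4,"hand":0.048},{"dx":0,"dy":0,"dz":0,"rx":0,"ry":0,"rz":0,"hand":0.048}]' >/dev/null; python3 to.py; python3 -m pendant '[{"dx":0,"dy":0,"dz":-0.0025,"rx":0,"ry":0,"rz":0,"hand":0.048},{"dx":0,"dy":0,"dz":0,"rx":0,"ry":0,"rz":0,"hand":0.048}]' >/dev/null; python3 to.py; python3 -m pendant '[{"dx":0,"dy":0,"dz":0,"rx":0,"ry":0,"rz":0,"hand":0.07},{"dx":0,"dy":0,"dz":0,"rx":0,"ry":0,"rz":0,"hand":0.07},{"dx":0,"dy":0,"dz":0,"rx":0,"ry":0,"rz":0,"hand":0.07}]' >/dev/null; python3 to.py .4805 .1865 .137
```

```text
t 27.33 pos [0.4822 0.1863 0.1361] yaw 170.50 tilt [0.0037 0.0009] w 0.0512 F [ 1.2  0.9 12.7] M [ 0.22 -0.04  0.01] q6 -1.17
t 27.50 pos [0.4821 0.1863 0.1383] yaw 170.38 tilt [0.0037 0.0008] w 0.0513 F [1.5 1.4 7.9] M [ 0.25 -0.23  0.01] q6 -1.17
t 27.75 pos [0.4795 0.1855 0.1356] yaw 170.40 tilt [-0.0031 -0.0013] w 0.0699 F [-0.4 -0.9 -0.6] M [ 0.    0.04 -0.01] q6 -1.17
shift mm [-0.9  1.2 -1.4] rz
```

```bash
python3 -m pendant '[{"dx":-0.0005,"dy":0.001,"dz":0,"rx":0,"ry":0,"rz":0,"hand":0.07},{"dx":0,"dy":0,"dz":0,"rx":0,"ry":0,"rz":0,"hand":0.048},{"dx":0,"dy":0,"dz":0,"rx":0,"ry":0,"rz":0,"hand":0.048},{"dx":0,"dy":0,"dz":0,"rx":0,"ry":0,"rz":0,"hand":0.048},{"dx":0,"dy":0,"dz":0,"rx":0,"ry":0,"rz":0,"hand":0.048},{"dx":0,"dy":0,"dz":0,"rx":0,"ry":0,"rz":0,"hand":0.048}]' 80 >/dev/null; python3 to.py .4805 .1865 .137;  python3 -m pendant '[{"dx":0,"dy":0,"dz":0.001,"rx":0,"ry":0,"rz":0,"hand":0.048},{"dx":0,"dy":0,"dz":0,"rx":0,"ry":0,"rz":0,"hand":0.048}]' >/dev/null; python3 to.py;  python3 -m pendant '[{"dx":0,"dy":0,"dz":0.001,"rx":0,"ry":0,"rz":0,"hand":0.048},{"dx":0,"dy":0,"dz":0,"rx":0,"ry":0,"rz":0,"hand":0.048}]' >/dev/null; python3 to.py
```

```text
t 28.25 pos [0.4812 0.1868 0.1363] yaw 170.40 tilt [-0.0007 -0.0004] w 0.0515 F [-1.1 -0.7  2.9] M [-0.16  0.27  0.05] q6 -1.17
shift mm [ 0.6 -0.4 -0.7] rz 
t 28.42 pos [0.4812 0.1868 0.1359] yaw 170.41 tilt [-0.0004 -0.0004] w 0.0517 F [-2.9 -1.5  7.3] M [-0.25  0.5   0.03] q6 -1.17
t 28.58 pos [0.4812 0.1868 0.1352] yaw 170.41 tilt [-0.0001 -0.0004] w 0.0517 F [-4.  -1.4 10. ] M [-0.22  0.62  0.05] q6 -1.17
```

```bash
python3 -m pendant '[{"dx":0,"dy":0,"dz":0.0012,"rx":0,"ry":0,"rz":0,"hand":0.048},{"dx":0,"dy":0,"dz":0,"rx":0,"ry":0,"rz":2,"hand":0.048},{"dx":0,"dy":0,"dz":0,"rx":0,"ry":0,"rz":2,"hand":0.048},{"dx":0,"dy":0,"dz":0,"rx":0,"ry":0,"rz":0,"hand":0.048}]' >/dev/null; python3 to.py ;  python3 -m pendant '[{"dx":0,"dy":0,"dz":0,"rx":0,"ry":0,"rz":2,"hand":0.048},{"dx":0,"dy":0,"dz":0,"rx":0,"ry":0,"rz":2,"hand":0.048},{"dx":0,"dy":0,"dz":0,"rx":0,"ry":0,"rz":0,"hand":0.048}]' >/dev/null; python3 to.py;  python3 -m pendant '[{"dx":0,"dy":0,"dz":0,"rx":0,"ry":0,"rz":2,"hand":0.048},{"dx":0,"dy":0,"dz":0,"rx":0,"ry":0,"rz":0,"hand":0.048}]' >/dev/null; python3 to.py
```

```text
t 28.92 pos [0.4816 0.1868 0.1344] yaw 166.35 tilt [ 0.0008 -0.0003] w 0.0516 F [-3.8 -1.  10.7] M [-0.24  0.57  0.01] q6 -1.10
t 29.17 pos [0.4817 0.1867 0.1345] yaw 162.35 tilt [ 0.0011 -0.0004] w 0.0518 F [-3.2 -2.2 10.3] M [-0.23  0.57  0.03] q6 -1.03
t 29.33 pos [0.4816 0.1865 0.1344] yaw 160.38 tilt [ 0.0009 -0.0009] w 0.0517 F [-2.5 -2.7 11.7] M [-0.39  0.61  0.04] q6 -0.99
```

```bash
python3 -m pendant '[{"dx":0,"dy":0,"dz":0,"rx":0,"ry":0,"rz":1.5,"hand":0.048},{"dx":0,"dy":0,"dz":0,"rx":0,"ry":0,"rz":0,"hand":0.048}]' >/dev/null; python3 to.py ;  python3 -m pendant '[{"dx":0,"dy":0,"dz":0,"rx":0,"ry":0,"rz":1.5,"hand":0.048},{"dx":0,"dy":0,"dz":0,"rx":0,"ry":0,"rz":0,"hand":0.048}]' >/dev/null; python3 to.py;  python3 -m pendant '[{"dx":0,"dy":0,"dz":0,"rx":0,"ry":0,"rz":1.5,"hand":0.048},{"dx":0,"dy":0,"dz":0,"rx":0,"ry":0,"rz":0,"hand":0.048}]' >/dev/null; python3 to.py
```

```text
t 29.50 pos [0.4815 0.1862 0.1344] yaw 158.92 tilt [ 0.0006 -0.0017] w 0.0517 F [-4.  -3.5 11. ] M [-0.54  0.65  0.07] q6 -0.97
t 29.67 pos [0.4813 0.1858 0.1344] yaw 157.43 tilt [ 0.0002 -0.0025] w 0.0516 F [-3.8 -4.1 12.1] M [-0.7   0.72  0.19] q6 -0.94
t 29.83 pos [0.4811 0.1856 0.1344] yaw 155.97 tilt [-0.0001 -0.0031] w 0.0516 F [-4.3 -4.5 12.8] M [-0.79  0.73  0.38] q6 -0.91
```

```bash
python3 -m pendant '[{"dx":0,"dy":-0.001,"dz":0,"rx":0,"ry":0,"rz":-1.5,"hand":0.048},{"dx":0,"dy":0,"dz":0,"rx":0,"ry":0,"rz":0,"hand":0.048}]' >/dev/null; python3 to.py ;  python3 -m pendant '[{"dx":0,"dy":0,"dz":0,"rx":0,"ry":0,"rz":-0.7,"hand":0.048},{"dx":0,"dy":0,"dz":-0.0015,"rx":0,"ry":0,"rz":0,"hand":0.048},{"dx":0,"dy":0,"dz":0,"rx":0,"ry":0,"rz":0,"hand":0.048}]' >/dev/null; python3 to.py;  python3 -m pendant '[{"dx":0,"dy":0,"dz":-0.0015,"rx":0,"ry":0,"rz":0,"hand":0.048},{"dx":0,"dy":0,"dz":0,"rx":0,"ry":0,"rz":0,"hand":0.048}]' >/dev/null; python3 to.py
```

```text
t 30.00 pos [0.4812 0.1856 0.1345] yaw 157.47 tilt [ 0.001  -0.0007] w 0.0519 F [-2.9 -2.1 10.5] M [-0.37  0.63  0.13] q6 -0.94
t 30.25 pos [0.4812 0.1857 0.1357] yaw 158.12 tilt [ 0.0007 -0.0007] w 0.0518 F [-3.4 -1.4 10.2] M [-0.32  0.49 -0.03] q6 -0.95
t 30.42 pos [0.4812 0.1857 0.137 ] yaw 158.12 tilt [ 0.0007 -0.0007] w 0.0521 F [-2.5 -1.8  6.5] M [-0.26  0.41 -0.02] q6 -0.95
```

```bash
python3 -m pendant '[{"dx":0,"dy":0,"dz":-0.0015,"rx":0,"ry":0,"rz":0,"hand":0.048},{"dx":0,"dy":0,"dz":0,"rx":0,"ry":0,"rz":0,"hand":0.048}]' >/dev/null; python3 to.py ;  python3 -m pendant '[{"dx":0,"dy":0,"dz":-0.0015,"rx":0,"ry":0,"rz":0,"hand":0.048},{"dx":0,"dy":0,"dz":0,"rx":0,"ry":0,"rz":0,"hand":0.048}]' >/dev/null; python3 to.py;  python3 -m pendant '[{"dx":0,"dy":0,"dz":-0.0010,"rx":0,"ry":0,"rz":0,"hand":0.048},{"dx":0,"dy":0,"dz":0,"rx":0,"ry":0,"rz":0,"hand":0.048}]' >/dev/null; python3 to.py
```

```text
t 30.58 pos [0.4811 0.1857 0.1382] yaw 158.12 tilt [ 0.0004 -0.0008] w 0.0514 F [-0.8 -3.   7. ] M [-0.37  0.43  0.04] q6 -0.95
t 30.75 pos [0.4812 0.1857 0.1393] yaw 158.11 tilt [ 0.0002 -0.0008] w 0.0516 F [-1.1 -2.7  4.5] M [-0.37  0.38  0.03] q6 -0.95
t 30.92 pos [0.4811 0.1857 0.1399] yaw 158.11 tilt [-0.0001 -0.0008] w 0.0519 F [ 0.  -3.4  2.7] M [-0.48  0.28  0.06] q6 -0.95
```

```bash
python3 -m pendant '[{"dx":0,"dy":0,"dz":-0.0005,"rx":0,"ry":0,"rz":0,"hand":0.048},{"dx":0,"dy":0,"dz":0,"rx":0,"ry":0,"rz":0,"hand":0.048}]' >/dev/null; python3 to.py ; python3 -m pendant '[{"dx":0,"dy":0,"dz":0,"rx":0,"ry":0,"rz":0,"hand":0.08},{"dx":0,"dy":0,"dz":0,"rx":0,"ry":0,"rz":0,"hand":0.08},{"dx":0,"dy":0,"dz":0,"rx":0,"ry":0,"rz":0,"hand":0.08},{"dx":0,"dy":0,"dz":-0.02,"rx":0,"ry":0,"rz":0,"hand":0.08},{"dx":0,"dy":0,"dz":-0.03,"rx":0,"ry":0,"rz":0,"hand":0.08},{"dx":0,"dy":0,"dz":-0.03,"rx":0,"ry":0,"rz":0,"hand":0},{"dx":0,"dy":0,"dz":0,"rx":0,"ry":0,"rz":0,"hand":0},{"dx":0,"dy":0,"dz":0,"rx":0,"ry":0,"rz":0,"hand":0},{"dx":0,"dy":0,"dz":0,"rx":0,"ry":0,"rz":0,"hand":0}]' 40 > /dev/null; python3 to.py .481 .1857 .172
```

```text
t 31.08 pos [0.4811 0.1857 0.1403] yaw 158.11 tilt [-0.0004 -0.0008] w 0.0515 F [-0.4 -3.4  2.2] M [-0.45  0.16  0.03] q6 -0.95
t 31.83 pos [0.4808 0.1862 0.2201] yaw 158.11 tilt [-0.0005  0.0002] w 0.0325 F [ 0.2 -0.4  0.5] M [ 0.03  0.   -0.  ] q6 -0.95
shift mm [-0.4 -0.4 48.1] rz
```

Next I'll back the arm away and look.

```bash
python3 -m pendant '[{"dx":0.03,"dy":0,"dz":-0.03,"rx":0,"ry":0,"rz":0,"hand":0},{"dx":0.04,"dy":0,"dz":-0.02,"rx":0,"ry":0,"rz":0,"hand":0},{"dx":0.04,"dy":0,"dz":0,"rx":0,"ry":0,"rz":0,"hand":0},{"dx":0.04,"dy":0,"dz":0,"rx":0,"ry":0,"rz":0,"hand":0},{"dx":0,"dy":0,"dz":0,"rx":0,"ry":0,"rz":0,"hand":0}]' >/dev/null; python3 - <<'E'
from h import *
f={}
for n in("top","side"):
    d=manip.get_image(n); f[n]=d["frame"]; np.savez(n+"3.npz",**d)
c=np.hstack([cv2.resize(f["top"][175:255,180:260],None,fx=5,fy=5,interpolation=3),cv2.resize(f["side"][190:240,235:285],None,fx=8,fy=8,interpolation=3)])
cv2.imwrite("pics/post2.png",cv2.cvtColor(c,cv2.COLOR_RGB2BGR))
E
python3 to.py
```

```text
t 32.35 pos [0.3432 0.241  0.2676] yaw 158.26 tilt [-0.0014 -0.0008] w -0.0001 F [-0.4  0.3 -0.8] M [ 0.02 -0.05 -0.04] q6 -0.75
```

View pics/post2.png

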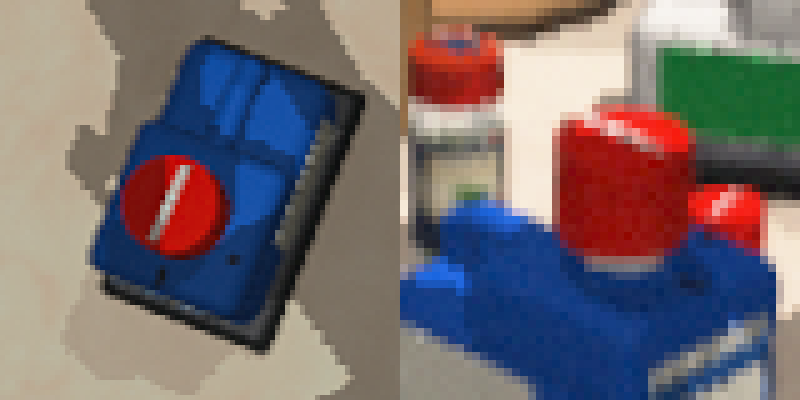

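The cap now sits level and about 1.5 px higher than before, with the neck showing under it. Its bar runs from (187,167) to (155,240), pointing at the black bar at (160,277), so it is locked. I'll hand it in.

```bash
python3 -c "
from rig import manip
print(manip.sign_off())"
```

```text
the job is handed in; nothing more can be done
None
```

I moved the red cap from the white jug to the blue refill jug and handed the job in at about 32 s. On the first try it jammed tilted and the turn was pushed past first contact (up to 0.95 N m) before I re-seated it. The last picture shows it level and sprung up, with its white bar on the lock mark.

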